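# Put the ballast tubs away in the sprung drawer

### The arm

A 7-joint arm with a two-finger parallel gripper is mounted at the origin on a cart in front of the work surface, level with it; the furniture and walls round the work are solid. World frame = base frame: x ahead of the robot, y to its left, z up, the work surface at z = 0. Lengths are in m, angles in rad, forces in N, time in s.
With the tool pointing down it reaches from about 0.35 to 0.9 m from the base axis. Payload 8.1 kg.
Tool frame: the origin (TCP) lies between the finger pads; the fingertips stand ahead of it and the grasp point (between the pads) is the TCP (arm.nose_length is the z of the fingertips in the tool frame, in m); z points along the fingers, y is the line along which they close (so a half turn about z gives the same grasp; the last joint's range is limited). The gripper opens to 92 mm and grips with 3 to 60 N. Pads are 19 mm wide; open, the fingers measure 130 mm over their backs; the gripper's body (75 mm by 190 mm) begins 47 mm behind the grasp point.
Start: joints at [0.998, 0.434, 0.025, 1.573, -0.012, 1.134, -0.075], TCP at [0.283, -0.557, 0.246] pointing down, gripper open.
Joint ranges: [-2.62, 2.62], [-0.44, 2.09], [-1.27, 1.32], [0.08, 2.57], [-1.32, 4.46], [0.12, 2], [-2.74, 2.74]. Speed limits (rad/s): [2.22, 2.22, 3.01, 3.01, 3.14, 3.14, 3.14].

### API

Orientations are given as a rotation vector (axis times angle).
In Python, from cell import sensors, optics, arm gives the robot as it stands.
- The arm moves only by the tool arm_command, never from a script. Its argument "deltas" is one flat list of numbers, 7 for each row, row after row: the turn, a rotation vector about the world's x, y, z as a fraction of full scale, then the shift along the world's x, y, z as a fraction of full scale, then the finger opening in mm, from 0 to 91.8. In form: [wx, wy, wz, dx, dy, dz, fingers, wx, wy, wz, dx, dy, dz, fingers, ...]. A call has 1 to 20 rows; each row is the pose to reach, as a shift and turn from the pose commanded when the call began; what a row does not reach only later rows make up. Full scale, the value 1, is 1 m for a shift and 90 degrees for a turn. A row lasts 1/10 s, in which the tool goes at most 50 mm and 8.59 degrees, less where a joint would pass 70% of its speed; a pose out of reach is approached as far as the arm can. A call with a number of a shift or a turn outside -1 to 1 is refused whole. A call with a gripper value outside its range is refused whole. The fingers move at their own pace and stop on an object; "force" is the grip in N (left out, the last holds). Time passes only in rows, so rows that repeat a pose let the fingers close. It gives the time, the measured TCP pose, the force, the opening and the grip force at its end, in the units of the state.
- sensors.observe(): the state, without advancing time (a new reading comes with each control period).
- optics.get_image(name): name is "scene" or "top" or "wrist"; returns the picture (400x640x3 uint8, blue, green, red); there is no depth.
- optics.calibration(name): a dict with "camera_matrix" (3x3 intrinsics, pixels), "D" ([k1, k2, p1, p2, k3] as OpenCV has them; the pictures are not rectified), "rvec" (rotation vector, rad) and "tvec" (3), from world to camera coordinates, as OpenCV has them. Camera axes: x right, y down, z forward; pixel columns grow to the right and rows downward; lengths in m; the calibration is good to about 2 mm. A picture is of the moment at which its call begins: read the wrist's pose just before it. calibration takes no time and is no camera call; for the wrist camera it gives the pose at the moment of the call.
- arm.sign_off(): hands the job in; it is judged then, once.
The state is a dict: "clock": time; "joints": joint angles; "dq": joint speeds; "joint_efforts": joint torques, N m; "position": TCP position; "ee_rot": TCP orientation; "force": force on the tool from outside, world axes, zero at the start; "ft_torque": the same for the moment, N m; "width": opening from 0.0 (shut) to 1.0 (fully open); "gripper_force": force on a finger pad.
Only numpy, scipy, OpenCV 4.12 (cv2) and the standard library are available. Lean on these libraries where they do the work, as an engineer would, in place of code of your own. Each camera call takes 0.05 s, during which the arm holds its last target. There are 200 camera calls.

### The job

Put the ballast tubs away: with the red-gripped dowel, push the spring catch down through the small hole in the roof of the green cabinet so that the drawer springs out, and stand the dowel back in its stand. Nest all the tubs that are there upright into one single stack standing in the drawer's front compartment, in any order, then push the drawer home until its catch holds it shut. Leave the other things on the worktop where they are.

Things in the scene. Friction and masses are not known exactly. Their poses are not given: they have to be found in the camera images.
- cabinet: Green metal cabinet, 170 x 104 x 142 mm high, fixed. Origin on the worktop, z up; +x points from the drawer mouth (at x = -70 mm) to the back (+100 mm), y across. The open mouth takes a stack up to 115 mm high on the drawer floor (four nested tubs: 106 mm). The worktop is a trough: its front panel (world x below 0.381 m) stands 42 mm high, the track table's bar at its rear (world x above 0.575 m) 70 mm.
- release_hole (a point): Centre of the round release hole (16 mm across, brass strip 6 mm thick) in the cabinet's roof near its back, at the level of the roof's top, 142 mm above the worktop, 80 mm behind the cabinet's origin. Straight below it lies the red pad of the catch.
- catch_pad (a point): Centre of the top of the catch's red pad (20 mm across) under the release hole: 38 mm below the roof's top while the catch is up; it moves with the catch.
- catch (a joint): Spring catch that holds the drawer shut; value in m, 0 = up (catching), grows as its pad is pushed straight down, stop at 0.012. About 2 N starts it, about 3.6 N at the stop. Pushed 0.008 or more, it lets the drawer go. When the drawer is pushed home its own ramp pushes the catch down and it springs back up to 0.
- drawer (a joint): Drawer, value in m: about 0 = shut and caught, 0.120 = fully out. It slides out along the cabinet's -x. A spring (3.4 N when shut, 2.2 N when out) drives it out in about 1.2 s once the catch lets go and keeps it out; pushing it in takes 4 to 12 N at 0.05 m/s, most at the end, where it must go up to 0.002 m past 0 (to about -0.002) for the catch to spring up behind it. It stops at -0.004.
- drawer_floor (a point): On top of the drawer's floor (10 mm above the worktop), where a stack stands best; axes as the cabinet's; moves with the drawer. The front compartment is 82 mm wide (y) and reaches from 42 mm before this point to 36 mm behind it (x); side walls and divider rise 18 mm over the floor, the front board 47 mm. With the drawer out this point is about 78 mm in front of the cabinet's mouth.
- drawer_knob (a point): Middle of the outer face of the drawer's round brass knob (28 mm across), 33 mm above the worktop; it stands 30 mm out from the drawer's front board (104 mm wide, 5 to 57 mm above the worktop). Push here, along the cabinet's +x, to shut the drawer: a hand that pushes the board itself may run into a tall stack behind it. Moves with the drawer.
- dowel: Release dowel standing in its stand: a wooden rod 10 mm across and 64 mm long below a square red grip 24 x 24 mm and 40 mm high (its sides across the dowel's x and y). Origin at the rod's lower tip, z along it to the grip; the grip reaches from 64 to 104 mm above the tip. Mass about 50 g.
- dowel_tip (a point): The lower tip of the dowel's rod (same as the dowel's origin).
- stand_hole (a point): Centre of the mouth of the dowel stand's hole: 15 mm across with a 3 mm chamfer, in the top of a fixed dark wooden block 52 x 52 mm, 70 mm high. 64 mm deep: the dowel stands in it with the underside of its grip resting on the block, its tip 6 mm above the worktop.
- tub_1: Blue plastic tub, open at the top, may be absent. Round, 40 mm high: a foot 51 mm across up to 19 mm, above it a straight collar 62 mm across from 21.5 mm to the rim. Origin at the centre of its underside, z up. All tubs are alike but for colour: set into another, its foot goes into the other's collar (3 mm play all round) and rests 22 mm above the other's underside. Mass about 50 g.
- tub_2: Yellow plastic tub, open at the top, may be absent. Round, 40 mm high: a foot 51 mm across up to 19 mm, above it a straight collar 62 mm across from 21.5 mm to the rim. Origin at the centre of its underside, z up. All tubs are alike but for colour: set into another, its foot goes into the other's collar (3 mm play all round) and rests 22 mm above the other's underside. Mass about 50 g.
- tub_3: White plastic tub, open at the top, may be absent. Round, 40 mm high: a foot 51 mm across up to 19 mm, above it a straight collar 62 mm across from 21.5 mm to the rim. Origin at the centre of its underside, z up. All tubs are alike but for colour: set into another, its foot goes into the other's collar (3 mm play all round) and rests 22 mm above the other's underside. Mass about 50 g.
- tub_4: Orange plastic tub, open at the top, may be absent. Round, 40 mm high: a foot 51 mm across up to 19 mm, above it a straight collar 62 mm across from 21.5 mm to the rim. Origin at the centre of its underside, z up. All tubs are alike but for colour: set into another, its foot goes into the other's collar (3 mm play all round) and rests 22 mm above the other's underside. Mass about 50 g.
- screwdriver_red: Small red-handled screwdriver, 152 mm long, lying on the worktop; a bystander. Origin at the middle of its underside.
- pencil: Green pencil, 126 mm, lying on the worktop; a bystander. Origin at the middle of its underside.
- track_rubber: Brown cleaning block, 50 x 22 x 12 mm; a bystander. Origin at the middle of its underside.
- battery_1: AA cell, 50 mm, black and tan, lying on the worktop; a bystander. Origin at the middle of its underside.
- glue_bottle: White bottle with blue cap, 32 mm across, 83 mm high, standing; a bystander. Origin at the middle of its underside.
- oil_bottle: Cream dropper bottle with red spout, 25 mm across, 85 mm high, standing; a bystander. Origin at the middle of its underside.
- tweezers: Steel tweezers, 113 mm, lying on the worktop; a bystander. Origin at the middle of its underside.

How it is judged:
On the way, in this order (a step that is already met when the one before it is completed fails the run):
1. the dowel presses the catch down (value of joint catch above 0.006 m and contact force between dowel and catch above 0.5 N), for 0.05 s.
2. the drawer has sprung out (value of joint drawer above 0.1 m), for 0.2 s.
3. all tubs present stand nested in one stack in the open drawer (value of joint drawer above 0.06 m and angle between each of tub_1, tub_2, tub_3, tub_4's own z axis and vertical below 0.12 rad and x of tub_1 in the frame of drawer_floor between -0.04 and 0.03 m and y of tub_1 in the frame of drawer_floor between -0.03 and 0.03 m and z of tub_1 in the frame of drawer_floor between -0.004 and 0.076 m and x of tub_2 in the frame of drawer_floor between -0.04 and 0.03 m and y of tub_2 in the frame of drawer_floor between -0.03 and 0.03 m and z of tub_2 in the frame of drawer_floor between -0.004 and 0.076 m and x of tub_3 in the frame of drawer_floor between -0.04 and 0.03 m and y of tub_3 in the frame of drawer_floor between -0.03 and 0.03 m and z of tub_3 in the frame of drawer_floor between -0.004 and 0.076 m and x of tub_4 in the frame of drawer_floor between -0.04 and 0.03 m and y of tub_4 in the frame of drawer_floor between -0.03 and 0.03 m and z of tub_4 in the frame of drawer_floor between -0.004 and 0.076 m and horizontal distance between tub_1 and tub_2 below 0.012 m and horizontal distance between each of tub_1, tub_2 and tub_3 below 0.012 m and horizontal distance between each of tub_1, tub_2, tub_3 and tub_4 below 0.012 m), for 0.3 s.
At the end, for the whole second after the job is handed in: Drawer shut within 4 mm, catch up within 3 mm; all tubs present upright (0.12 rad), at rest in one stack in the drawer's front compartment, axes within 12 mm; dowel upright in its stand (tip within 8 mm of the hole's axis, under 16 mm above the worktop) (value of joint drawer below 0.004 m and value of joint catch below 0.003 m and angle between each of tub_1, tub_2, tub_3, tub_4, dowel's own z axis and vertical below 0.12 rad and x of tub_1 in the frame of drawer_floor between -0.04 and 0.03 m and y of tub_1 in the frame of drawer_floor between -0.03 and 0.03 m and z of tub_1 in the frame of drawer_floor between -0.004 and 0.076 m and x of tub_2 in the frame of drawer_floor between -0.04 and 0.03 m and y of tub_2 in the frame of drawer_floor between -0.03 and 0.03 m and z of tub_2 in the frame of drawer_floor between -0.004 and 0.076 m and x of tub_3 in the frame of drawer_floor between -0.04 and 0.03 m and y of tub_3 in the frame of drawer_floor between -0.03 and 0.03 m and z of tub_3 in the frame of drawer_floor between -0.004 and 0.076 m and x of tub_4 in the frame of drawer_floor between -0.04 and 0.03 m and y of tub_4 in the frame of drawer_floor between -0.03 and 0.03 m and z of tub_4 in the frame of drawer_floor between -0.004 and 0.076 m and horizontal distance between tub_1 and tub_2 below 0.012 m and horizontal distance between each of tub_1, tub_2 and tub_3 below 0.012 m and horizontal distance between each of tub_1, tub_2, tub_3 and tub_4 below 0.012 m and linear speed of each of tub_1, tub_2, tub_3, tub_4 below 0.03 m/s and horizontal distance between dowel_tip and stand_hole below 0.008 m and height (world z) of dowel_tip below 0.016 m); the robot touches nothing.
It fails at once if a bystander is pushed more than 4 cm away (distance of any of screwdriver_red, pencil, track_rubber, battery_1, glue_bottle, oil_bottle, tweezers from where it was at the start of the episode above 0.04 m).
It fails at once if a bottle is knocked over (angle between any of glue_bottle, oil_bottle's own z axis and vertical above 0.6 rad).
Of tub_1, tub_2, tub_3, tub_4 only 3 to 4 are there at a start; the rules pass over those that are not, and their reading is None.
At some moment in a run one of tub_1, tub_2, tub_3, tub_4 may be knocked a few centimetres aside while the robot is not near it.
It also fails if it takes over 192 s, if anything falls off the work surface, if the arm or the gripper's body presses on something with over 40 N, if the wrist force passes 120 N, or if a joint passes its speed limit or range.

## Working session

There is one attempt and no reset: what is moved stays moved. The work goes in short steps, Python scripts to look and compute and a tool call to move; the robot and the scene stay as the last step left them, time stands still between calls to the robot, and variables do not carry over. Pictures are saved under pics/ and viewed, at most 14 in all, crops included, and the job is handed in when it is done.

Besides the shell and the picture viewer there is one more tool, called after "Request:" as name(argument=value, ...) on one line, values as JSON. arm_command: Moves the arm, as the interface text tells. Its arguments: {"type":"object","properties":{"deltas":{"type":"array","items":{"type":"number"}},"force":{"type":"number"}},"required":["deltas"]}

```bash
ls; mkdir -p pics
python3 - <<'E'
from cell import sensors,optics,arm
import cv2
s=sensors.observe();print(s, arm.nose_length)
for n in("scene","top"):
    cv2.imwrite(f"pics/{n}0.png",optics.get_image(n)); print(n,optics.calibration(n))
print(optics.calibration("wrist"))
E
```

```text
pics
{'clock': 0.0, 'joints': array([ 0.99841229,  0.43523647,  0.02498495,  1.57409223, -0.01159393,
        1.13402269, -0.07509743]), 'dq': array([ 0.00031856, -0.00062371,  0.00157051,  0.00025094, -0.00186189,
       -0.0004228 , -0.0008448 ]), 'joint_efforts': array([-1.08574535e-03, -6.67874551e+01,  9.84588079e-01, -3.14462328e+01,
       -6.05271477e-02,  4.26978758e-02,  9.56398480e-05]), 'position': array([ 0.28265517, -0.55688443,  0.24493861]), 'ee_rot': array([-3.05386666e+00, -7.30697556e-01,  8.26216556e-04]), 'force': array([-0.05927077, -0.23223091,  0.09297405]), 'ft_torque': array([-0.01393235,  0.04661853, -0.00587684]), 'gripper_force': 0.0, 'width': 0.9958027731950664} 0.019
scene {'camera_matrix': array([[448.7490119 ,   0.        , 322.31903458],
       [  0.        , 448.7490119 , 199.81316793],
       [  0.        ,   0.        ,   1.        ]]), 'D': array([-0.1153274,  0.       ,  0.       ,  0.       ,  0.       ]), 'rvec': array([ 1.94328344, -0.65309598,  0.37986187]), 'tvec': array([-0.374007  ,  0.23319777,  1.22092017])}
top {'camera_matrix': array([[444.09139217,   0.        , 330.21850499],
       [  0.        , 444.09139217, 197.28662012],
       [  0.        ,   0.        ,   1.        ]]), 'D': array([0.01667735, 0.        , 0.        , 0.        , 0.        ]), 'rvec': array([ 1.78245919, -2.30203327,  0.40147038]), 'tvec': array([0.09483339, 0.46860991, 1.54632273])}
{'camera_matrix': array([[311.79801179,   0.        , 320.4285685 ],
       [  0.        , 311.79801179, 203.03757486],
       [  0.        ,   0.        ,   1.        ]]), 'D': array([-0.04356455,  0.        ,  0.        ,  0.        ,  0.        ]), 'rvec': array([-2.44296685,  1.49874068,  0.23817119]), 'tvec': array([-0.62239305, -0.03810722,  0.39169722])}
```

View pics/scene0.png

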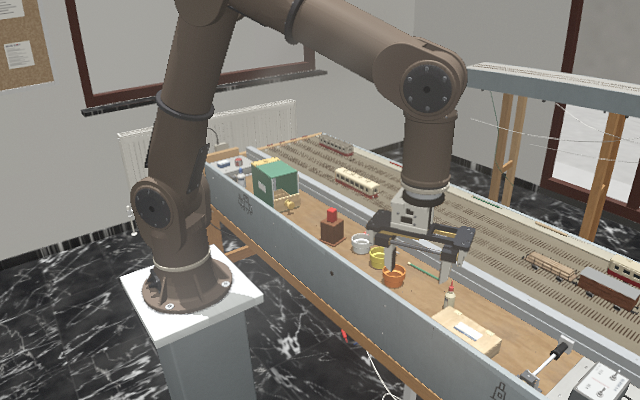

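View pics/top0.png

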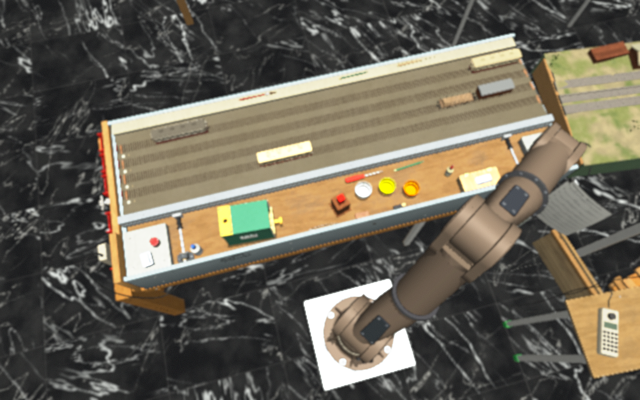

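The top view shows the cabinet (green roof at 250,222; brass strip at 225,220; knob at 279,220). It also shows the dowel (341,200) and the white (363,190), yellow (388,186) and orange (411,188) tubs. There's no blue tub visible.

```bash
cat > h.py <<'E'
import cv2,numpy as np
from cell import sensors,optics,arm
def rays(cal,uv):
    K,D=cal["camera_matrix"],cal["D"]
    R=cv2.Rodrigues(np.array(cal["rvec"]))[0]
    p=cv2.undistortPoints(np.array(uv,float).reshape(-1,1,2),K,D).reshape(-1,2)
    d=np.c_[p,np.ones(len(p))]@R
    return -R.T@cal["tvec"],d
def onplane(cal,uv,z):
    c,d=rays(cal,uv); return c+d*((z-c[2])/d[:,2])[:,None]
def blobs(img,lo,hi,amin=15,roi=None):
    m=cv2.inRange(cv2.cvtColor(img,cv2.COLOR_BGR2HSV),np.array(lo),np.array(hi))
    if roi: k=np.zeros_like(m);x0,y0,x1,y1=roi;k[y0:y1,x0:x1]=255;m&=k
    cs,_=cv2.findContours(m,cv2.RETR_EXTERNAL,cv2.CHAIN_APPROX_NONE)
    return sorted([c for c in cs if cv2.contourArea(c)>=amin],key=cv2.contourArea,reverse=True)
def proj(cal,P):
    return cv2.projectPoints(np.array(P,float).reshape(-1,1,3),cal["rvec"],cal["tvec"],cal["camera_matrix"],cal["D"])[0].reshape(-1,2)
E
cat > a.py <<'E'
from h import *
img=cv2.imread("pics/top0.png");cal=optics.calibration("top")
R=(180,150,480,260)
for n,lo,hi,z in[("orange",(5,150,120),(18,255,255),.04),("yellow",(22,150,120),(35,255,255),.04),("white",(0,0,170),(179,50,255),.04),("red",(0,180,90),(4,255,255),.11),("green",(60,80,40),(95,255,255),.142),("blue",(100,120,60),(130,255,255),.04)]:
    for c in blobs(img,lo,hi,12,R)[:4]:
        (u,v),r=cv2.minEnclosingCircle(c); rr=cv2.minAreaRect(c)
        print(n,cv2.contourArea(c),np.round([u,v,r],1),onplane(cal,[(u,v)],z).round(4),)
        if n in("green",) : print(onplane(cal,cv2.boxPoints(rr),z).round(3))
crop=cv2.resize(img[150:260,190:480],None,fx=2.7,fy=2.7,interpolation=cv2.INTER_CUBIC);cv2.imwrite("pics/topc.png",crop)
E
python3 a.py
```

```text
orange 233.0 [411.2 188.    9.3] [[ 0.4506 -0.3358  0.04  ]]
orange 176.5 [340.5 201.    9. ] [[ 0.4673 -0.0629  0.04  ]]
orange 25.0 [354.2 177.4   9.9] [[ 0.5465 -0.1382  0.04  ]]
yellow 228.0 [386.8 185.5   9. ] [[ 0.4836 -0.2491  0.04  ]]
yellow 68.0 [409.5 189.    6.3] [[ 0.4485 -0.3284  0.04  ]]
white 1751.0 [304.  179.5 127.5] [[0.5857 0.0493 0.04  ]]
white 1176.0 [335.5 217.  149.5] [[ 0.4114 -0.0288  0.04  ]]
white 267.5 [283.5 152.   26.6] [[0.7176 0.0998 0.04  ]]
white 197.5 [362.9 189.2   8.5] [[ 0.4917 -0.1574  0.04  ]]
red 35.5 [340.5 198.5   3.8] [[ 0.4536 -0.0572  0.11  ]]
green 1345.5 [247.7 222.5  27.8] [[0.438  0.2783 0.142 ]]
[[0.515 0.359 0.142]
 [0.504 0.2   0.142]
 [0.369 0.206 0.142]
 [0.38  0.36  0.142]]
```

View pics/topc.png

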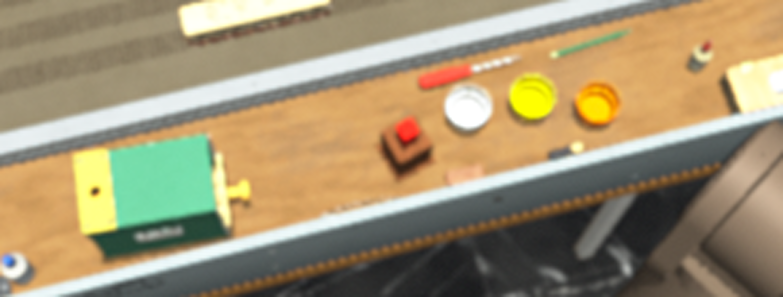

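Run:
```python
from h import *
from scipy.spatial.transform import Rotation as Ro
s=sensors.observe();c=optics.calibration("wrist")
T=Ro.from_rotvec(s["ee_rot"]).as_matrix();R=cv2.Rodrigues(c["rvec"])[0]
print("tool\n",T.round(3));print("cam center in tool",(T.T@(-R.T@c["tvec"]-s["position"])).round(4));print("cam axes in tool(rows)\n",(R@T).round(3))
cal=optics.calibration("top")
q=np.array([(95,190),(75,152),(88,235),(207,138),(225,215)])/2.7+[190,150]
print(onplane(cal,q,.142).round(3))
print("knob",onplane(cal,[np.array((247,191))/2.7+[190,150]],.033).round(3))
```

```text
tool
 [[ 0.892  0.453 -0.001]
 [ 0.453 -0.892  0.001]
 [-0.    -0.001 -1.   ]]
cam center in tool [ 0.0845 -0.0018 -0.1385]
cam axes in tool(rows)
 [[ 0.     1.    -0.   ]
 [-0.951  0.    -0.308]
 [-0.308  0.     0.951]]
[[0.465 0.352 0.142]
 [0.522 0.368 0.142]
 [0.409 0.371 0.142]
 [0.498 0.199 0.142]
 [0.391 0.198 0.142]]
knob [[0.449 0.168 0.033]]
```

Request:
arm_command(deltas=[0, 0, 0, 0.16, 0.48, 0.08, 91, 0, 0, 0, 0.16, 0.48, 0.08, 91, 0, 0, 0, 0.16, 0.48, 0.08, 91, 0, 0, 0, 0.16, 0.48, 0.08, 91, 0, 0, 0, 0.16, 0.48, 0.08, 91, 0, 0, 0, 0.16, 0.48, 0.08, 91, 0, 0, 0, 0.16, 0.48, 0.08, 91, 0, 0, 0, 0.16, 0.48, 0.08, 91, 0, 0, 0, 0.16, 0.48, 0.08, 91, 0, 0, 0, 0.16, 0.48, 0.08, 91, 0, 0, 0, 0.16, 0.48, 0.08, 91, 0, 0, 0, 0.16, 0.48, 0.08, 91, 0, 0, 0, 0.16, 0.48, 0.08, 91])

```text
clock: 1.4
position: [0.4424, -0.0785, 0.3253]
ee_rot: [3.055, 0.73, -0.002]
force: [0.5, -0.0, -0.8]
width: 0.99
gripper_force: 0.0
```

Run:
```python
from h import *
s=sensors.observe();print(s["position"],s["ee_rot"])
im=optics.get_image("wrist");cv2.imwrite("pics/w1.png",im)
```

```text
[ 0.44241029 -0.07849337  0.32527645] [ 3.05531454e+00  7.29861164e-01 -1.84122479e-03]
```

View pics/w1.png

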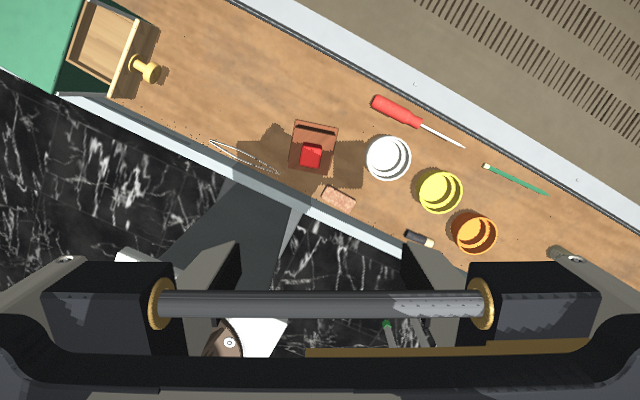

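The wrist view shows the dowel grip (312,155) nearly aligned with the image axes. The white (389,158), yellow (438,192) and orange (473,233) tubs and the tweezers (245,155) are also in view.

```bash
cat > m.py <<'E'
from h import *
import sys
def tubs(im,cal,z=.04):
    for n,lo,hi in[("orange",(5,150,60),(19,255,255)),("yellow",(22,120,80),(35,255,255)),("white",(0,0,150),(179,40,255))]:
        for c in blobs(im,lo,hi,300,(340,100,640,290))[:2]:
            (u,v),r=cv2.minEnclosingCircle(c)
            P=onplane(cal,c.reshape(-1,2),z)[:,:2].astype(np.float32)
            # rim circle of 31 mm radius seen from above: far rim edge is true rim edge; use enclosing circle
            ctr,rad=cv2.minEnclosingCircle(P.reshape(-1,1,2)*1000)
            print(n,np.round([u,v,r],1),"ctr mm",np.round(ctr,1),"r",round(rad,1))
if __name__=="__main__":
    im=cv2.imread("pics/w1.png");cal=optics.calibration("wrist")
    tubs(im,cal)
    c=blobs(im,(0,170,100),(6,255,255),50,(280,110,350,185))[0]
    P=onplane(cal,c.reshape(-1,2),.110)[:,:2].astype(np.float32)*1000
    print("grip",cv2.minAreaRect(P.reshape(-1,1,2)), cv2.boundingRect(c))
    print(onplane(cal,[(300,145),(323,145),(323,168),(300,168)],.11).round(4))
    cv2.imwrite("pics/w1c.png",cv2.resize(im[100:260,270:510],None,fx=3.3,fy=3.3,interpolation=cv2.INTER_CUBIC))
E
python3 m.py
```

```text
orange [473.  231.5  23.2] ctr mm [ 455.8 -324.6] r 38.1
white [529.5 164.5 127.1] ctr mm [ 578.7 -357.1] r 203.7
white [388.5 158.2  23.2] ctr mm [ 493.5 -155.2] r 31.3
grip ((458.8456115722656, -55.3326416015625), (23.846725463867188, 23.40294647216797), 15.500711441040039) (299, 145, 23, 24)
[[ 0.4655 -0.0395  0.11  ]
 [ 0.4771 -0.0626  0.11  ]
 [ 0.4537 -0.0745  0.11  ]
 [ 0.4417 -0.0509  0.11  ]]
```

View pics/w1c.png

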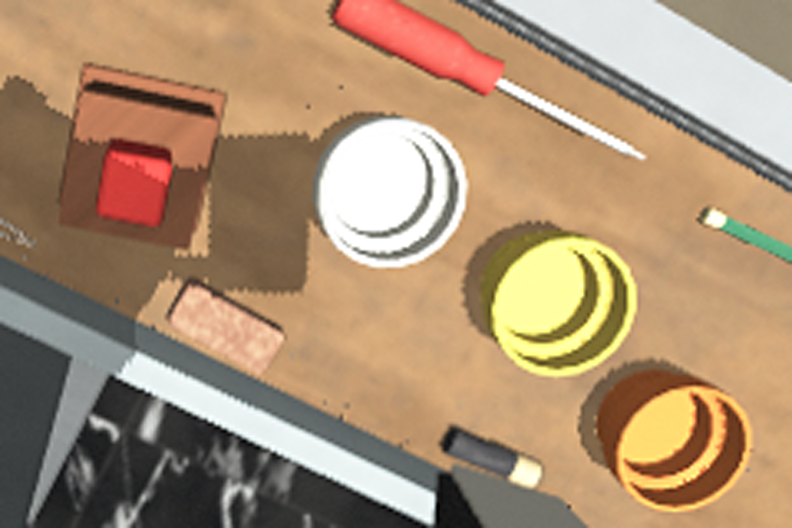

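Request:
arm_command(deltas=[0, 0, -0.09, 0.0165, 0.023, -0.05, 80, 0, 0, -0.129, 0.0165, 0.023, -0.1, 80, 0, 0, -0.129, 0.0165, 0.023, -0.14, 80, 0, 0, -0.129, 0.0165, 0.023, -0.18, 70, 0, 0, -0.129, 0.0165, 0.023, -0.21, 70, 0, 0, -0.129, 0.0165, 0.023, -0.23, 70, 0, 0, -0.129, 0.0165, 0.023, -0.23, 70])

```text
clock: 2.15
position: [0.457, -0.0562, 0.0932]
ee_rot: [-3.114, -0.414, 0.009]
force: [-0.2, 1.0, -0.3]
width: 0.762
gripper_force: 0.0
```

Request:
arm_command(deltas=[0, 0, 0, 0, 0, 0, 10, 0, 0, 0, 0, 0, 0, 10, 0, 0, 0, 0, 0, 0, 10, 0, 0, 0, 0, 0, 0, 10, 0, 0, 0, 0, 0, 0, 10, 0, 0, 0, 0, 0, 0, 10, 0, 0, 0, 0, 0, 0, 10, 0, 0, 0, 0, 0, 0, 10], force=25)

```text
clock: 2.95
position: [0.4596, -0.0544, 0.096]
ee_rot: [3.113, 0.418, 0.001]
force: [-0.3, 0.3, 5.5]
width: 0.26
gripper_force: 25.0
```

Request:
arm_command(deltas=[0, 0, 0, 0, 0, 0.02, 10, 0, 0, 0, 0, 0, 0.05, 10, 0, 0, 0, 0, 0, 0.085, 10, 0, 0, 0, 0, 0, 0.13, 10, 0, 0, 0, 0, 0, 0.175, 10, 0, 0, 0, 0.0, 0.04, 0.175, 10, 0, 0, 0, 0.0, 0.09, 0.175, 10, 0, 0, 0, 0, 0.14, 0.175, 10, 0, 0, 0, 0, 0.19, 0.175, 10, 0, 0, 0, 0.005, 0.24, 0.175, 10, 0, 0, 0, 0.005, 0.29, 0.175, 10, 0, 0, 0, 0.005, 0.33, 0.175, 10, 0, 0, 0, 0.005, 0.35, 0.175, 10, 0, 0, 0, 0.005, 0.35, 0.175, 10, 0, 0, 0, 0.005, 0.35, 0.175, 10])

```text
clock: 4.45
position: [0.4642, 0.2954, 0.2702]
ee_rot: [3.113, 0.419, -0.002]
force: [0.2, -0.5, -0.7]
width: 0.26
gripper_force: 25.0
```

```bash
cat > shot.py <<'E'
from h import *
import sys,pickle
n=sys.argv[1]
s=sensors.observe();cal=optics.calibration("wrist");im=optics.get_image("wrist");cv2.imwrite(f"pics/{n}.png",im);pickle.dump((s,cal),open(f"{n}.pkl","wb"))
print(s["clock"],s["position"].round(4),s["ee_rot"].round(3),s["force"].round(1),s["width"])
E
python3 shot.py w2
```

```text
4.45 [0.4642 0.2954 0.2702] [ 3.113e+00  4.190e-01 -2.000e-03] [ 0.2 -0.5 -0.7] 0.2598635838450013
```

View pics/w2.png

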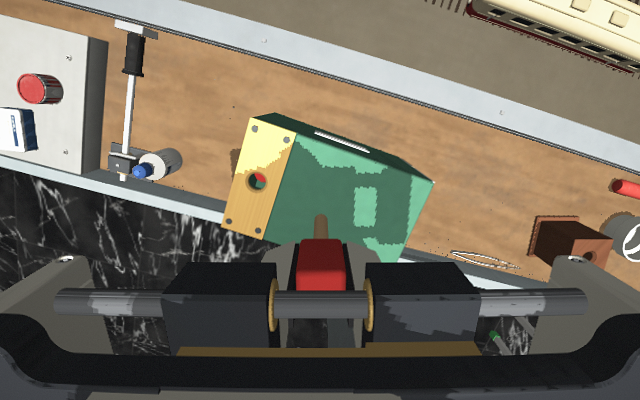

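The hole is at (257,181) and the rod tip at about (320,218). The now empty stand hole shows at about (588,257).

```bash
cat > hole.py <<'E'
from h import *
import pickle,sys
im=cv2.imread("pics/w2.png");s,cal=pickle.load(open("w2.pkl","rb"))
g=im[165:198,240:275]
hsv=cv2.cvtColor(g,cv2.COLOR_BGR2HSV)
brass=cv2.inRange(hsv,np.array((15,60,120)),np.array((35,255,255)))
c=[c for c in blobs(im,(0,0,0),(179,255,255),1)][:0]
cs,_=cv2.findContours(255-brass,cv2.RETR_LIST,cv2.CHAIN_APPROX_NONE)
for c in cs:
    if 80<cv2.contourArea(c)<700:
        (u,v),r=cv2.minEnclosingCircle(c);e=cv2.fitEllipse(c);print(u+240,v+165,r,e[0][0]+240,e[0][1]+165,e[1])
        print("hole",onplane(cal,[(u+240,v+165),(e[0][0]+240,e[0][1]+165)],.142).round(4))
        P=onplane(cal,c.reshape(-1,2)+[240,165],.142)[:,:2]*1000;print(cv2.minEnclosingCircle(P.astype(np.float32).reshape(-1,1,2)))
print("exp tip px",proj(cal,[s["position"]-[0,0,.09],s["position"]-[0,0,.06]]))
c=blobs(im,(55,70,30),(100,255,255),300,(200,100,450,265))[0]
print("stand",onplane(cal,[(588,257)],.07).round(4))
cv2.imwrite("pics/w2c.png",np.hstack([cv2.resize(im[165:265,225:345],None,fx=3.3,fy=3.3,interpolation=cv2.INTER_CUBIC),cv2.resize(im[200:300,520:640],None,fx=3.3,fy=3.3,interpolation=cv2.INTER_CUBIC)]))
E
python3 hole.py
```

```text
256.430233001709 180.9418601989746 8.813547134399414 256.5682315826416 180.88716411590576 (16.174728393554688, 17.045181274414062)
hole [[0.4663 0.3563 0.142 ]
 [0.4663 0.3562 0.142 ]]
((466.344482421875, 356.2513732910156), 7.870904922485352)
exp tip px [[322.81987809 215.3393006 ]
 [323.16080742 230.41605407]]
stand [[ 0.4592 -0.0532  0.07  ]]
```

View pics/w2c.png

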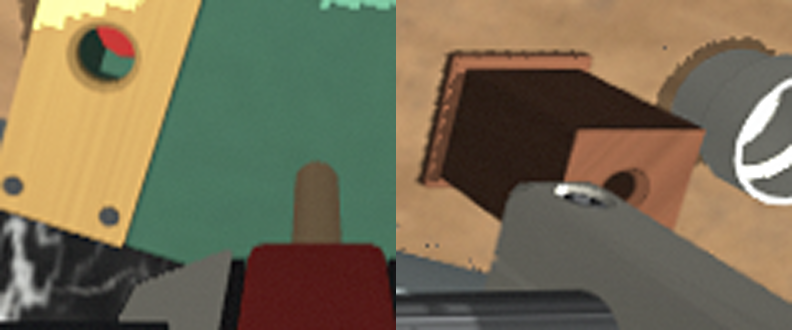

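Request:
arm_command(deltas=[0, 0, 0, 0.005, 0.04, 0, 10, 0, 0, 0, 0.005, 0.061, -0.01, 10, 0, 0, 0, 0.005, 0.061, -0.025, 10, 0, 0, 0, 0.005, 0.061, -0.025, 10, 0, 0, 0, 0.005, 0.061, -0.025, 10, 0, 0, 0, 0.005, 0.061, -0.025, 10])

```text
clock: 5.1
position: [0.4702, 0.3556, 0.2466]
ee_rot: [3.114, 0.415, 0.002]
force: [-0.1, 0.8, -0.0]
width: 0.259
gripper_force: 25.0
```

```bash
python3 shot.py w3
python3 - <<'E'
from h import *
import pickle
im=cv2.imread("pics/w3.png");s,cal=pickle.load(open("w3.pkl","rb"))
print(proj(cal,[(.4663,.3563,.142),s["position"]-[0,0,.09]]))
cv2.imwrite("pics/w3c.png",cv2.resize(im[160:280,260:380],None,fx=5,fy=5,interpolation=cv2.INTER_CUBIC))
E
```

```text
5.1 [0.4702 0.3556 0.2466] [3.114e+00 4.150e-01 2.000e-03] [-0.1  0.8 -0. ] 0.25876235391834723
[[320.70076884 213.56303064]
 [322.84846137 215.54893204]]
```

View pics/w3c.png

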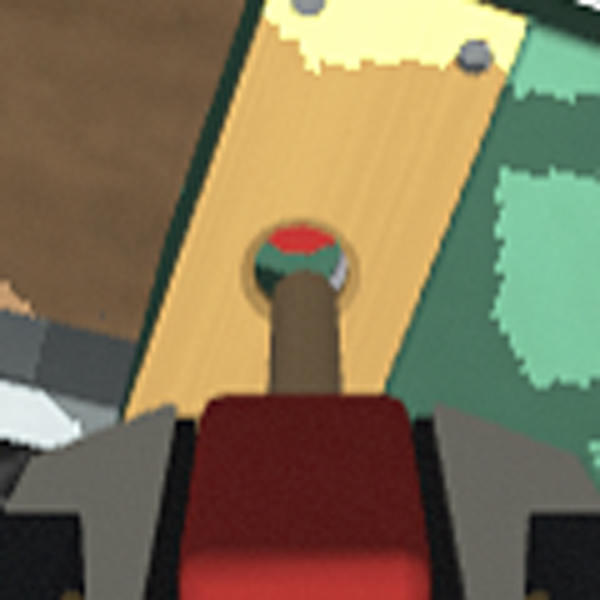

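Request:
arm_command(deltas=[0, 0, 0, 0, 0.0005, -0.01, 10, 0, 0, 0, 0, 0.0005, -0.02, 10, 0, 0, 0, 0, 0.0005, -0.03, 10, 0, 0, 0, 0, 0.0005, -0.04, 10, 0, 0, 0, 0, 0.0005, -0.048, 10, 0, 0, 0, 0, 0.0005, -0.048, 10])

```text
clock: 5.75
position: [0.4688, 0.3566, 0.1961]
ee_rot: [3.112, 0.418, -0.003]
force: [0.9, -0.6, -0.7]
width: 0.258
gripper_force: 25.0
```

Request:
arm_command(deltas=[0, 0, 0, 0, 0, -0.005, 10, 0, 0, 0, 0, 0, -0.009, 10, 0, 0, 0, 0, 0, -0.012, 10, 0, 0, 0, 0, 0, -0.012, 10, 0, 0, 0, 0, 0, -0.012, 10])

```text
clock: 6.25
position: [0.4693, 0.3575, 0.1858]
ee_rot: [-3.113, -0.419, -0.0]
force: [-1.7, 1.0, 1.0]
width: 0.261
gripper_force: 25.0
```

Request:
arm_command(deltas=[0, 0, 0, 0, 0, -0.002, 10, 0, 0, 0, 0, 0, -0.003, 10, 0, 0, 0, 0, 0, -0.003, 10, 0, 0, 0, 0, 0, -0.003, 10, 0, 0, 0, 0, 0, -0.003, 10])

```text
clock: 6.75
position: [0.4694, 0.3574, 0.1828]
ee_rot: [-3.113, -0.418, -0.0]
force: [-1.3, 1.2, 2.7]
width: 0.261
gripper_force: 25.0
```

```bash
cat > drawer.py <<'E'
from h import *
s=sensors.observe();im=optics.get_image("top");cal=optics.calibration("top")
import sys;cv2.imwrite(f"pics/{sys.argv[1]}.png",im)
print(s["clock"],s["position"],s["force"])
for c in blobs(im,(20,120,90),(35,255,255),8,(250,200,340,235)): print(cv2.contourArea(c),cv2.boundingRect(c))
E
python3 drawer.py top1
```

```text
6.75 [0.46941531 0.35741065 0.18280956] [-1.26600585  1.1724035   2.67121142]
```

Request:
arm_command(deltas=[0, 0, 0, 0, 0, -0.002, 10, 0, 0, 0, 0, 0, -0.003, 10, 0, 0, 0, 0, 0, -0.003, 10, 0, 0, 0, 0, 0, -0.003, 10, 0, 0, 0, 0, 0, -0.003, 10, 0, 0, 0, 0, 0, -0.003, 10, 0, 0, 0, 0, 0, -0.003, 10, 0, 0, 0, 0, 0, -0.003, 10, 0, 0, 0, 0, 0, -0.003, 10])

```text
clock: 7.7
position: [0.4695, 0.3576, 0.1813]
ee_rot: [-3.113, -0.418, -0.002]
force: [-5.6, -4.1, 17.0]
width: 0.26
gripper_force: 25.0
```

```bash
python3 drawer.py top2
python3 - <<'E'
import cv2,numpy as np
im=cv2.imread("pics/top2.png");b=cv2.imread("pics/top0.png")
cv2.imwrite("pics/top2c.png",np.vstack([cv2.resize(x[150:260,190:460],None,fx=2.7,fy=2.7,interpolation=cv2.INTER_CUBIC) for x in(im,cv2.imread('pics/top1.png'))]))
E
```

```text
7.7 [0.46947746 0.35759895 0.18133675] [-5.56736591 -4.10817093 16.97585894]
```

View pics/top2c.png

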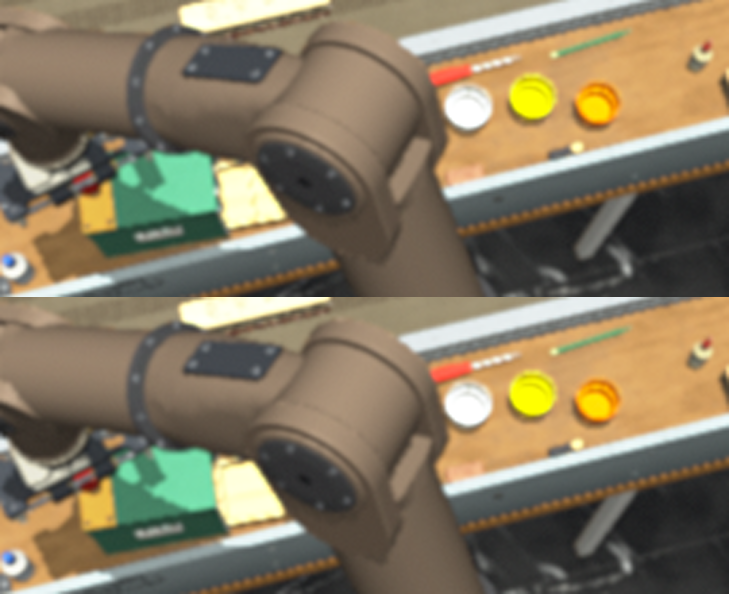

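Both top views show the drawer out (yellow floor at about (250,190)). I'll withdraw the dowel and take it back above the stand.

Request:
arm_command(deltas=[0, 0, 0, 0, 0, 0.02, 10, 0, 0, 0, 0, 0, 0.045, 10, 0, 0, 0, 0, 0, 0.07, 10, 0, 0, 0, 0, 0, 0.095, 10, 0, 0, 0, -0.001, -0.04, 0.095, 10, 0, 0, 0, -0.002, -0.09, 0.095, 10, 0, 0, 0, -0.004, -0.14, 0.095, 10, 0, 0, 0, -0.005, -0.19, 0.095, 10, 0, 0, 0, -0.007, -0.24, 0.095, 10, 0, 0, 0, -0.009, -0.29, 0.095, 10, 0, 0, 0, -0.01, -0.34, 0.095, 10, 0, 0, 0, -0.01, -0.39, 0.06, 10, 0, 0, 0, -0.01, -0.412, 0.015, 10, 0, 0, 0, -0.01, -0.412, -0.005, 10, 0, 0, 0, -0.01, -0.412, -0.005, 10, 0, 0, 0, -0.01, -0.412, -0.005, 10])

```text
clock: 9.35
position: [0.4595, -0.0544, 0.1751]
ee_rot: [-3.113, -0.419, 0.001]
force: [0.1, 1.3, 0.9]
width: 0.262
gripper_force: 25.0
```

```bash
python3 shot.py w4
python3 - <<'E'
from h import *
import pickle
im=cv2.imread("pics/w4.png");s,cal=pickle.load(open("w4.pkl","rb"))
print(proj(cal,[(.4592,-.0532,.07),s["position"]-[0,0,.09]]))
a=cv2.resize(im[160:280,260:380],None,fx=4,fy=4,interpolation=cv2.INTER_CUBIC)
b=cv2.resize(im[60:260,380:640],None,fx=1.2,fy=2.4)
cv2.imwrite("pics/w4c.png",np.hstack([a,b]))
E
```

```text
9.35 [ 0.4595 -0.0544  0.1751] [-3.113e+00 -4.190e-01  1.000e-03] [0.1 1.3 0.9] 0.262074666190925
[[321.26449103 209.01340053]
 [322.92595662 215.39862363]]
```

View pics/w4c.png

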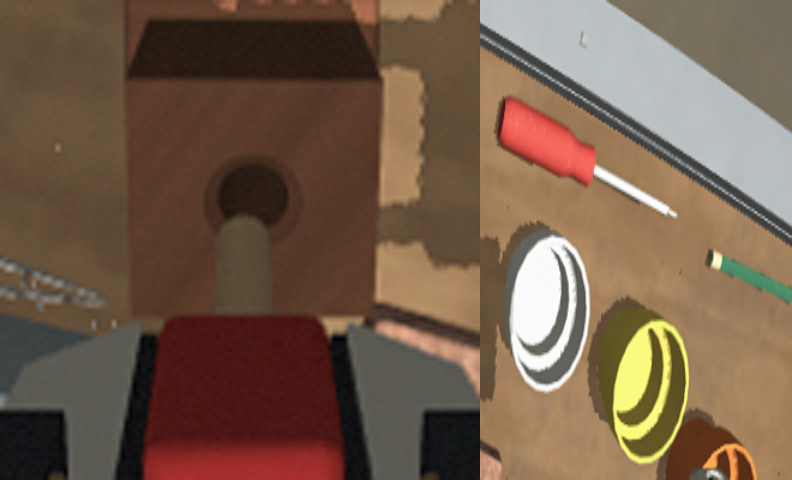

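Request:
arm_command(deltas=[0, 0, 0, 0.0025, -0.001, 0, 10, 0, 0, 0, 0.0025, -0.001, -0.01, 10, 0, 0, 0, 0.0025, -0.001, -0.02, 10, 0, 0, 0, 0.0025, -0.001, -0.03, 10, 0, 0, 0, 0.0025, -0.001, -0.04, 10, 0, 0, 0, 0.0025, -0.001, -0.04, 10])

```text
clock: 10.0
position: [0.4608, -0.0557, 0.1331]
ee_rot: [-3.113, -0.419, 0.005]
force: [0.3, -0.4, 0.3]
width: 0.261
gripper_force: 25.0
```

Request:
arm_command(deltas=[0, 0, 0, -0.001, 0, -0.015, 10, 0, 0, 0, -0.001, 0, -0.027, 10, 0, 0, 0, -0.001, 0, -0.035, 10, 0, 0, 0, -0.001, 0, -0.035, 10, 0, 0, 0, -0.001, 0, -0.035, 10])

```text
clock: 10.5
position: [0.461, -0.0557, 0.0998]
ee_rot: [-3.113, -0.418, 0.0]
force: [0.7, 1.0, 0.1]
width: 0.26
gripper_force: 25.0
```

Request:
arm_command(deltas=[0, 0, 0, 0, 0, 0, 70, 0, 0, 0, 0, 0, 0, 70, 0, 0, 0, 0, 0, 0, 70, 0, 0, 0, 0, 0, 0, 70, 0, 0, 0, 0, 0, 0.04, 70, 0, 0, 0, 0, 0, 0.09, 70, 0, 0, 0, 0, 0, 0.14, 70, 0, 0, 0, -0.01, -0.02, 0.19, 70, 0, 0, 0, -0.02, -0.07, 0.23, 70, 0, 0, 0, -0.02, -0.12, 0.23, 70, 0, 0, 0, -0.02, -0.16, 0.23, 70, 0, 0, 0, -0.02, -0.16, 0.23, 70, 0, 0, 0, -0.02, -0.16, 0.23, 70])

```text
clock: 11.8
position: [0.4404, -0.2172, 0.3296]
ee_rot: [-3.114, -0.413, 0.001]
force: [0.1, 0.5, -0.5]
width: 0.758
gripper_force: 0.0
```

```bash
cat > tubs.py <<'E'
from h import *
import pickle,sys
n=sys.argv[1];zr=float(sys.argv[2]) if len(sys.argv)>2 else .04
im=cv2.imread(f"pics/{n}.png");s,cal=pickle.load(open(f"{n}.pkl","rb"))
for nm,lo,hi in[("orange",(5,150,40),(19,255,255)),("yellow",(22,120,50),(35,255,255)),("white",(0,0,175),(179,40,255)),("red",(0,170,60),(4,255,255))]:
    z=.11 if nm=="red" else zr
    for c in blobs(im,lo,hi,120,(0,0,640,275))[:6]:
        P=onplane(cal,c.reshape(-1,2),z)[:,:2].astype(np.float32)*1000
        (x,y),r=cv2.minEnclosingCircle(P.reshape(-1,1,2))
        if r>60: continue
        print(nm,cv2.contourArea(c),"px",cv2.boundingRect(c),"ctr",round(x,1),round(y,1),"r",round(r,1))
E
python3 shot.py w5; python3 tubs.py w5
```

```text
11.8 [ 0.4404 -0.2172  0.3296] [-3.114e+00 -4.130e-01  1.000e-03] [ 0.1  0.5 -0.5] 0.7583217431405109
orange 604.5 px (384, 158, 41, 40) ctr 454.1 -333.5 r 28.8
yellow 705.5 px (328, 116, 45, 47) ctr 486.0 -245.6 r 31.6
yellow 550.0 px (383, 157, 29, 33) ctr 458.0 -322.3 r 27.2
white 1694.0 px (264, 91, 47, 48) ctr 493.6 -154.2 r 31.2
white 1487.5 px (55, 53, 49, 90) ctr 445.2 124.4 r 59.8
white 769.0 px (531, 219, 50, 42) ctr 421.3 -598.1 r 42.6
red 249.5 px (177, 114, 32, 22) ctr 462.0 -60.5 r 19.5
```

View pics/w5.png

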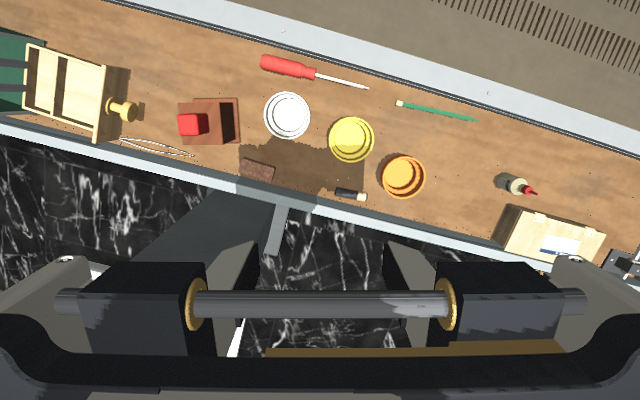

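The dowel is back in its stand (195,122). Three tubs are visible: white (287,115), yellow (351,139), orange (403,177). The drawer is out, with its knob end at about (137,110).

Run:
```python
from h import *
import pickle
im=cv2.imread("pics/w5.png");s,cal=pickle.load(open("w5.pkl","rb"))
c=blobs(im,(5,140,40),(35,255,255),120,(376,150,440,205))[0]
P=onplane(cal,c.reshape(-1,2),.04)[:,:2].astype(np.float32)*1000
print("orange",cv2.minEnclosingCircle(P.reshape(-1,1,2)))
c=blobs(im,(18,130,60),(32,255,255),20,(105,85,150,135))
for k in c: print(cv2.contourArea(k),cv2.boundingRect(k))
K=onplane(cal,[(136,110)],.033)[0];H=np.array([.4663,.3563,0]);K[2]=0
ax=(H-K)/np.linalg.norm(H-K);print("knob",K,"yaw",np.degrees(np.arctan2(ax[1],ax[0])),"dist",np.linalg.norm(H-K))
df=H-ax*.228;print("drawer_floor",df)
# front board outer-top edge ends, z .057 ; from image (122,63)?,(95,143)
print(onplane(cal,[(112,62),(95,143)],.057))
n=np.array([-ax[1],ax[0],0])
# predicted corners of compartment walls top (z=.028) for check
for a,b,z in[(-.042,.041,.057),(-.042,-.041,.057),(.036,.041,.028),(.036,-.041,.028)]:
    q=df+ax*a+n*b;q[2]=z;print(a,b,proj(cal,[q])[0].round(1))
```

```text
orange ((454.3177490234375, -329.93450927734375), 33.05508804321289)
123.5 (123, 102, 15, 20)
41.5 (108, 97, 14, 9)
26.5 (106, 107, 9, 8)
knob [0.44823806 0.04718695 0.        ] yaw 86.65592381680284 dist 0.3096402967714567
drawer_floor [0.4530003  0.12868823 0.        ]
[[0.50284744 0.06972406 0.057     ]
 [0.39550096 0.08486542 0.057     ]]
-0.042 0.041 [ 92.4 131.8]
-0.042 -0.041 [99.9 68.5]
0.036 0.041 [ 53.2 112.9]
0.036 -0.041 [58.4 52.7]
```

Request:
arm_command(deltas=[0, 0, -0.09, 0, 0.05, 0, 75, 0, 0, -0.18, 0, 0.1, 0, 75, 0, 0, -0.27, 0, 0.15, 0, 75, 0, 0, -0.36, 0, 0.2, 0, 75, 0, 0, -0.45, 0, 0.24, 0, 75, 0, 0, -0.54, 0, 0.26, 0, 75, 0, 0, -0.63, 0, 0.26, 0, 75, 0, 0, -0.72, 0, 0.26, 0, 75, 0, 0, -0.81, 0, 0.26, 0, 75, 0, 0, -0.9, 0, 0.26, 0, 75, 0, 0, -0.99, 0, 0.26, 0, 75, 0, 0, -0.99, 0, 0.26, 0, 75])

```text
clock: 13.05
position: [0.4439, 0.041, 0.3262]
ee_rot: [2.788, -1.403, 0.003]
force: [0.4, 0.9, 0.5]
width: 0.814
gripper_force: 0.0
```

```bash
python3 -c "
from h import *;print(sensors.observe()['joints'].round(2))"
```

```text
[-0.5   0.07  0.3   1.87 -0.    1.22 -2.71]
```

Request:
arm_command(deltas=[0, 0, 0.09, 0, 0.01, 0, 75, 0, 0, 0.18, 0, 0.01, 0, 75, 0, 0, 0.27, 0, 0.01, 0, 75, 0, 0, 0.36, 0, 0.01, 0, 75, 0, 0, 0.45, 0, 0.01, 0, 75, 0, 0, 0.54, 0, 0.01, 0, 75, 0, 0, 0.63, 0, 0.01, 0, 75, 0, 0, 0.72, 0, 0.01, 0, 75, 0, 0, 0.81, 0, 0.01, 0, 75, 0, 0, 0.9, 0, 0.01, 0, 75, 0, 0, 0.99, 0, 0.01, 0, 75, 0, 0, 0.99, 0, 0.01, 0, 75])

```text
clock: 14.25
position: [0.4439, 0.0509, 0.3263]
ee_rot: [2.977, 0.964, 0.025]
force: [0.6, 0.5, 0.0]
width: 0.814
gripper_force: 0.0
```

Request:
arm_command(deltas=[0, 0, 0.09, 0, 0, 0, 75, 0, 0, 0.18, 0, 0, 0, 75, 0, 0, 0.27, 0, 0, 0, 75, 0, 0, 0.36, 0, 0, 0, 75, 0, 0, 0.45, 0, 0, 0, 75, 0, 0, 0.45, 0, 0, 0, 75, 0, 0, 0.45, 0, 0, 0, 75])

```text
clock: 14.95
position: [0.4444, 0.05, 0.3264]
ee_rot: [2.475, 1.925, 0.031]
force: [-0.4, -0.5, 0.1]
width: 0.816
gripper_force: 0.0
```

```bash
python3 shot.py w6
python3 - <<'E'
from h import *
import pickle
s,cal=pickle.load(open("w6.pkl","rb"))
im=cv2.imread("pics/w6.png")
H=np.array([.4663,.3563,0])
for deg in (83,86.6):
    ax=np.array([np.cos(np.radians(deg)),np.sin(np.radians(deg)),0]);n=np.array([-ax[1],ax[0],0]);df=H-ax*.228
    print(deg,df,[proj(cal,[df+ax*a+n*b+[0,0,z]])[0].round(0) for a,b,z in[(-.042,.041,.057),(-.042,-.041,.057),(.036,.041,.028),(.036,-.041,.028),(-.08,0,.033)]])
cv2.imwrite("pics/w6b.png",im)
E
```

```text
14.95 [0.4444 0.05   0.3264] [2.475 1.925 0.031] [-0.4 -0.5  0.1] 0.81572200978446
83 [0.43851379 0.12999948 0.        ] [array([271., 150.]), array([333., 142.]), array([264.,  89.]), array([325.,  81.]), array([306., 171.])]
86.6 [0.45277815 0.12870132 0.        ] [array([284., 150.]), array([346., 138.]), array([273.,  90.]), array([334.,  77.]), array([320., 169.])]
```

View pics/w6.png

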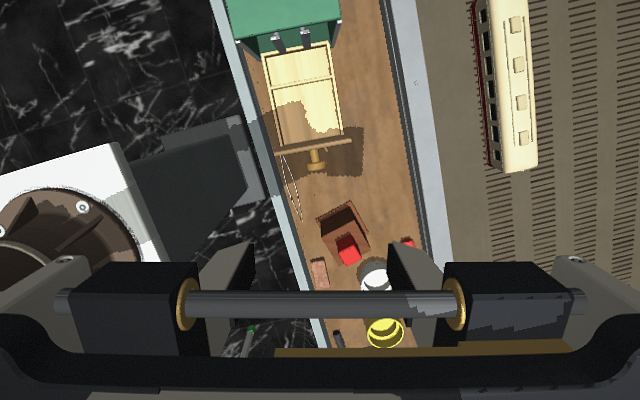

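Drawer fully out: board from (273,152) to (351,138), knob at (317,170), divider at about (334,78). That fits yaw ≈ 86° and drawer_floor ≈ (0.450, 0.129).

```bash
cat > d.py <<'E'
from h import *
import sys
from scipy.spatial.transform import Rotation as Ro
x,y,z,yaw=map(float,sys.argv[1:5])
s=sensors.observe()
T=Ro.from_euler('z',yaw,degrees=True)*Ro.from_rotvec([np.pi,0,0])
C=Ro.from_rotvec(s["ee_rot"])
print("turn",((T*C.inv()).as_rotvec()/(np.pi/2)).round(3),"shift",(np.array([x,y,z])-s["position"]).round(4),"tool z",C.as_matrix()[:,2].round(3),"yaw",np.degrees(np.arctan2(*C.as_matrix()[[1,0],0])).round(1),"F",s["force"].round(1),"w",round(s["width"]*91.8,1),"joints",s["joints"].round(2))
E
python3 d.py .4935 -.1545 .15 60
```

```text
turn [-0.003  0.013 -0.175] shift [ 0.0489 -0.2043 -0.1764] tool z [ 0.02   0.007 -1.   ] yaw 75.8 F [ 0.3  0.3 -0.6] w 75.1 joints [-0.41  0.06  0.19  1.88 -0.01  1.19 -0.46]
```

Request:
arm_command(deltas=[-0.003, 0.013, -0.09, 0.012, -0.05, 0, 77, -0.003, 0.013, -0.175, 0.024, -0.1, 0, 77, -0.003, 0.013, -0.175, 0.036, -0.15, 0, 77, -0.003, 0.013, -0.175, 0.049, -0.2, -0.02, 77, -0.003, 0.013, -0.175, 0.049, -0.204, -0.07, 77, -0.003, 0.013, -0.175, 0.049, -0.204, -0.12, 77, -0.003, 0.013, -0.175, 0.049, -0.204, -0.176, 77, -0.003, 0.013, -0.175, 0.049, -0.204, -0.176, 77, -0.003, 0.013, -0.175, 0.049, -0.204, -0.176, 77])

```text
clock: 15.9
position: [0.493, -0.1543, 0.1496]
ee_rot: [-2.716, -1.575, 0.004]
force: [0.0, 0.5, 0.5]
width: 0.841
gripper_force: 0.0
```

```bash
python3 d.py .4935 -.1545 .043 60; python3 shot.py w7
python3 - <<'E'
from h import *
import pickle
s,cal=pickle.load(open("w7.pkl","rb"));im=cv2.imread("pics/w7.png")
print(proj(cal,[(.4935,-.1545,.04)]))
for c in blobs(im,(0,0,165),(179,45,255),150,(200,120,460,400)):
    P=onplane(cal,c.reshape(-1,2),.04)[:,:2].astype(np.float32)*1000
    print(cv2.boundingRect(c),cv2.minEnclosingCircle(P.reshape(-1,1,2)))
E
```

```text
turn [-0.    -0.002 -0.002] shift [ 0.0005 -0.0002 -0.1066] tool z [-0.003  0.    -1.   ] yaw 60.2 F [0.  0.5 0.5] w 77.2 joints [-0.08  0.38  0.36  1.97 -0.18  0.82 -0.14]
15.9 [ 0.493  -0.1543  0.1496] [-2.716 -1.575  0.004] [0.  0.5 0.5] 0.8413920922346636
[[322.83255632 208.60576841]]
(287, 173, 73, 69) ((494.0787658691406, -154.54270935058594), 30.870437622070312)
(398, 120, 62, 130) ((579.70947265625, -183.84561157226562), 63.48339080810547)
(242, 318, 38, 39) ((373.25115966796875, -240.5374755859375), 27.966705322265625)
(394, 189, 36, 63) ((554.6134033203125, -202.4276123046875), 33.2514762878418)
```

Request:
arm_command(deltas=[0, 0, 0, 0.0005, 0, -0.04, 77, 0, 0, 0, 0.0005, 0, -0.08, 77, 0, 0, 0, 0.0005, 0, -0.1, 77, 0, 0, 0, 0.0005, 0, -0.106, 77, 0, 0, 0, 0.0005, 0, -0.106, 77, 0, 0, 0, 0.0005, 0, -0.106, 55, 0, 0, 0, 0.0005, 0, -0.106, 55, 0, 0, 0, 0.0005, 0, -0.106, 55, 0, 0, 0, 0.0005, 0, -0.106, 55, 0, 0, 0, 0.0005, 0, -0.106, 55], force=12)

```text
clock: 16.95
position: [0.4954, -0.1549, 0.0459]
ee_rot: [2.715, 1.577, 0.003]
force: [-0.8, 0.9, 9.1]
width: 0.664
gripper_force: 12.0
```

```bash
python3 d.py .450 .127 .20 86
```

```text
turn [-0.     0.002  0.285] shift [-0.0454  0.2819  0.1541] tool z [ 0.003 -0.    -1.   ] yaw 60.3 F [-0.8  0.9  9.1] w 61.0 joints [-0.01  0.54  0.29  2.05 -0.27  0.59 -0.05]
```

Request:
arm_command(deltas=[0, 0, 0, 0, 0, 0.03, 55, 0, 0, 0, 0, 0, 0.075, 55, 0, 0, 0, 0, 0, 0.12, 55, 0, 0, 0, 0, 0, 0.155, 55, 0, 0, 0.09, -0.008, 0.05, 0.155, 55, 0, 0, 0.18, -0.016, 0.1, 0.155, 55, 0, 0, 0.285, -0.024, 0.15, 0.155, 55, 0, 0, 0.285, -0.032, 0.2, 0.155, 55, 0, 0, 0.285, -0.04, 0.25, 0.155, 55, 0, 0, 0.285, -0.0454, 0.282, 0.155, 55, 0, 0, 0.285, -0.0454, 0.282, 0.155, 55, 0, 0, 0.285, -0.0454, 0.282, 0.155, 55])

```text
clock: 18.15
position: [0.4487, 0.1278, 0.1999]
ee_rot: [2.296, 2.144, 0.001]
force: [0.1, -0.8, -1.0]
width: 0.666
gripper_force: 12.0
```

```bash
python3 d.py .450 .127 .06 86;python3 shot.py w8
```

```text
turn [ 0.     0.    -0.001] shift [ 0.0013 -0.0008 -0.1399] tool z [ 0.001 -0.    -1.   ] yaw 86.1 F [ 0.1 -0.8 -1. ] w 61.1 joints [-0.53  0.23  0.16  2.02 -0.05  0.9  -0.41]
18.15 [0.4487 0.1278 0.1999] [2.296e+00 2.144e+00 1.000e-03] [ 0.1 -0.8 -1. ] 0.6661109261214738
```

View pics/w8.png

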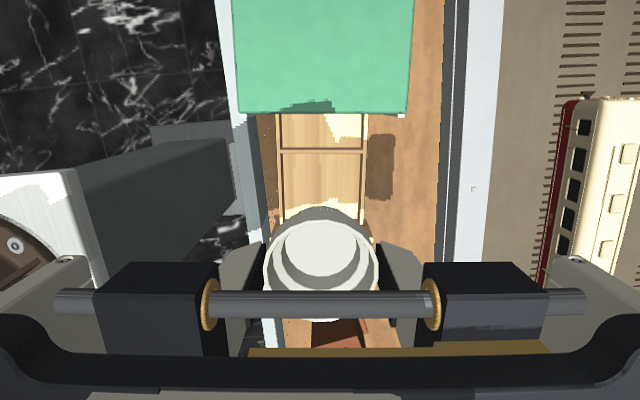

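Tub held level and centred between the drawer's side walls (283 and 364 at the divider, row 150), and yaw matches. Next I check the divider distance.

Run:
```python
from h import *
import pickle
s,cal=pickle.load(open("w8.pkl","rb"))
print(onplane(cal,[(283,152),(323,152),(364,152),(283,148)],.028), onplane(cal,[(238,112),(406,117)],.142))
```

```text
[[0.41397937 0.16896247 0.028     ]
 [0.45368991 0.16621753 0.028     ]
 [0.49442207 0.1634782  0.028     ]
 [0.41438869 0.17291167 0.028     ]] [[0.40382308 0.21149785 0.142     ]
 [0.50586937 0.20158939 0.142     ]]
```

Request:
arm_command(deltas=[0, 0, 0, 0.002, -0.001, -0.04, 55, 0, 0, 0, 0.002, -0.001, -0.08, 55, 0, 0, 0, 0.002, -0.001, -0.11, 55, 0, 0, 0, 0.002, -0.001, -0.13, 55, 0, 0, 0, 0.002, -0.001, -0.138, 55, 0, 0, 0, 0.002, -0.001, -0.142, 55, 0, 0, 0, 0.002, -0.001, -0.142, 55])

```text
clock: 18.9
position: [0.4514, 0.1257, 0.0579]
ee_rot: [2.299, 2.14, 0.001]
force: [-0.4, 0.2, 0.3]
width: 0.666
gripper_force: 12.0
```

```bash
python3 d.py .451 .127 .06 86
```

```text
turn [0.    0.    0.001] shift [-0.0004  0.0013  0.0021] tool z [ 0.001 -0.    -1.   ] yaw 85.9 F [-0.4  0.2  0.3] w 61.2 joints [-0.48  0.45  0.13  2.15 -0.1   0.54 -0.35]
```

Nearly on the floor. I'll lower 1.5 mm, open gently, lift and head to yellow.

Request:
arm_command(deltas=[0, 0, 0, 0, 0.001, -0.0015, 55, 0, 0, 0, 0, 0.001, -0.0015, 55, 0, 0, 0, 0, 0.001, -0.0015, 77, 0, 0, 0, 0, 0.001, -0.0015, 77, 0, 0, 0, 0, 0.001, -0.0015, 77, 0, 0, 0, 0, 0.001, 0.03, 77, 0, 0, 0, 0, 0.001, 0.07, 77, 0, 0, 0, 0, 0.001, 0.12, 77, 0, 0, 0, 0, -0.03, 0.15, 77, 0, 0, 0, 0.005, -0.08, 0.15, 77, 0, 0, 0, 0.01, -0.13, 0.15, 77, 0, 0, 0, 0.015, -0.18, 0.15, 77, 0, 0, 0, 0.02, -0.23, 0.15, 77, 0, 0, 0, 0.025, -0.28, 0.15, 77, 0, 0, 0, 0.03, -0.33, 0.15, 77, 0, 0, 0, 0.035, -0.371, 0.15, 77, 0, 0, 0, 0.035, -0.371, 0.13, 77, 0, 0, 0, 0.035, -0.371, 0.13, 77, 0, 0, 0, 0.035, -0.371, 0.13, 77])

```text
clock: 20.8
position: [0.4856, -0.2437, 0.1873]
ee_rot: [-2.296, -2.142, 0.0]
force: [-0.3, 0.5, -1.0]
width: 0.835
gripper_force: 0.0
```

```bash
cat > tub.py <<'E'
from h import *
import pickle,sys
n=sys.argv[1];lo,hi={"yellow":((20,110,50),(35,255,255)),"orange":((4,140,40),(35,255,255)),"white":((0,0,165),(179,45,255))}[sys.argv[2]];z=float(sys.argv[3])
s,cal=pickle.load(open(f"{n}.pkl","rb"));im=cv2.imread(f"pics/{n}.png")
for c in blobs(im,lo,hi,150,tuple(map(int,sys.argv[4:8])) if len(sys.argv)>4 else (200,60,460,290)):
    P=onplane(cal,c.reshape(-1,2),z)[:,:2].astype(np.float32)*1000
    print(cv2.boundingRect(c),cv2.minEnclosingCircle(P.reshape(-1,1,2)))
E
python3 shot.py w9; python3 tub.py w9 yellow .04; python3 d.py .486 -.2456 .044 86
```

```text
20.8 [ 0.4856 -0.2437  0.1873] [-2.296 -2.142  0.   ] [-0.3  0.5 -1. ] 0.8347137472271581
(289, 164, 65, 66) ((484.9903869628906, -244.82955932617188), 32.74285125732422)
(268, 254, 59, 36) ((454.1702575683594, -333.2696228027344), 30.514598846435547)
turn [-0.    -0.    -0.001] shift [-0.     -0.002  -0.1437] tool z [-0.     0.001 -1.   ] yaw 86.1 F [-0.1  0.7  0.1] w 77.0 joints [ 0.09  0.37  0.36  1.87 -0.16  0.93  0.46]
```

Request:
arm_command(deltas=[0, 0, 0, 0, -0.0013, -0.045, 77, 0, 0, 0, 0, -0.0013, -0.09, 77, 0, 0, 0, 0, -0.0013, -0.125, 77, 0, 0, 0, 0, -0.0013, -0.143, 77, 0, 0, 0, 0, -0.0013, -0.143, 77, 0, 0, 0, 0, -0.0013, -0.143, 55, 0, 0, 0, 0, -0.0013, -0.143, 55, 0, 0, 0, 0, -0.0013, -0.143, 55, 0, 0, 0, 0, -0.0013, -0.143, 55, 0, 0, 0, 0, -0.0013, -0.143, 55], force=12)

```text
clock: 21.85
position: [0.4871, -0.2462, 0.046]
ee_rot: [2.296, 2.141, 0.003]
force: [-0.2, 1.5, 8.8]
width: 0.673
gripper_force: 12.0
```

```bash
python3 d.py .451 .1267 .20 86
```

```text
turn [0.    0.002 0.   ] shift [-0.0361  0.3729  0.154 ] tool z [ 0.003 -0.001 -1.   ] yaw 86.0 F [-0.2  1.5  8.8] w 61.8 joints [ 0.17  0.57  0.28  1.99 -0.26  0.62  0.55]
```

Request:
arm_command(deltas=[0, 0, 0, 0, 0, 0.03, 55, 0, 0, 0, 0, 0, 0.075, 55, 0, 0, 0, 0, 0, 0.12, 55, 0, 0, 0, 0, 0, 0.165, 55, 0, 0, 0, -0.006, 0.05, 0.18, 55, 0, 0, 0, -0.012, 0.1, 0.18, 55, 0, 0, 0, -0.018, 0.15, 0.18, 55, 0, 0, 0, -0.024, 0.2, 0.18, 55, 0, 0, 0, -0.03, 0.25, 0.18, 55, 0, 0, 0, -0.036, 0.3, 0.18, 55, 0, 0, 0, -0.036, 0.3, 0.18, 55, 0, 0, 0, -0.036, 0.3, 0.18, 55])

```text
clock: 23.05
position: [0.4497, 0.0553, 0.225]
ee_rot: [2.294, 2.146, 0.002]
force: [0.8, -0.5, -0.5]
width: 0.678
gripper_force: 12.0
```

```bash
python3 shot.py w10; python3 tub.py w10 white .05 240 60 420 260;python3 tub.py w10 yellow .226;  python3 d.py .451 .1267 .13 86
```

```text
23.05 [0.4497 0.0553 0.225 ] [2.294e+00 2.146e+00 2.000e-03] [ 0.8 -0.5 -0.5] 0.6779932629974385
(286, 85, 63, 65) ((451.0857238769531, 126.80265045166016), 31.00433921813965)
(240, 60, 10, 58) ((381.0301818847656, 158.58456420898438), 25.98876190185547)
(251, 211, 17, 41) ((384.4391784667969, 11.461703300476074), 23.668649673461914)
(262, 206, 117, 84) ((449.9763488769531, 64.47085571289062), 30.767953872680664)
turn [ 0.     0.001 -0.   ] shift [ 0.0011  0.073  -0.0949] tool z [ 0.001 -0.    -1.   ] yaw 86.0 F [-0.8 -0.6 -0.4] w 62.4 joints [-0.44  0.17  0.23  2.02 -0.05  0.96 -0.25]
```

Request:
arm_command(deltas=[0, 0, 0, 0.0015, 0.04, 0, 55, 0, 0, 0, 0.0015, 0.0715, 0, 55, 0, 0, 0, 0.0015, 0.0715, -0.04, 55, 0, 0, 0, 0.0015, 0.0715, -0.08, 55, 0, 0, 0, 0.0015, 0.0715, -0.105, 55, 0, 0, 0, 0.0015, 0.0715, -0.117, 55, 0, 0, 0, 0.0015, 0.0715, -0.117, 55, 0, 0, 0, 0.0015, 0.0715, -0.117, 55])

```text
clock: 23.9
position: [0.4521, 0.1241, 0.1079]
ee_rot: [2.3, 2.139, -0.0]
force: [0.7, 0.5, -0.6]
width: 0.68
gripper_force: 12.0
```

```bash
python3 d.py .4513 .1268 .079 86
```

```text
turn [0.    0.    0.002] shift [-0.0008  0.0027 -0.0289] tool z [ 0.001 -0.001 -1.   ] yaw 85.8 F [ 0.7  0.5 -0.6] w 62.4 joints [-0.51  0.36  0.16  2.11 -0.09  0.67 -0.36]
```

Request:
arm_command(deltas=[0, 0, 0, 0, 0.001, -0.005, 55, 0, 0, 0, 0, 0.001, -0.01, 55, 0, 0, 0, 0, 0.001, -0.014, 55, 0, 0, 0, 0, 0.001, -0.018, 55, 0, 0, 0, 0, 0.001, -0.018, 55, 0, 0, 0, 0, 0.001, -0.018, 55])

```text
clock: 24.5
position: [0.4513, 0.1264, 0.0894]
ee_rot: [2.298, 2.142, -0.0]
force: [-0.2, 1.0, -1.0]
width: 0.678
gripper_force: 12.0
```

Request:
arm_command(deltas=[0, 0, 0, 0, 0, -0.004, 55, 0, 0, 0, 0, 0, -0.008, 55, 0, 0, 0, 0, 0, -0.01, 55, 0, 0, 0, 0, 0, -0.01, 55, 0, 0, 0, 0, 0, -0.01, 55])

```text
clock: 25.0
position: [0.4513, 0.1264, 0.0794]
ee_rot: [2.298, 2.142, -0.0]
force: [-0.3, 0.3, -0.3]
width: 0.677
gripper_force: 12.0
```

Release and go to orange (0.454, -0.331).

Request:
arm_command(deltas=[0, 0, 0, 0, 0, -0.001, 55, 0, 0, 0, 0, 0, -0.001, 77, 0, 0, 0, 0, 0, -0.001, 77, 0, 0, 0, 0, 0, -0.001, 77, 0, 0, 0, 0, 0, 0.03, 77, 0, 0, 0, 0, 0, 0.08, 77, 0, 0, 0, 0, 0, 0.13, 77, 0, 0, 0, 0, -0.05, 0.13, 77, 0, 0, 0, 0, -0.1, 0.13, 77, 0, 0, 0, 0, -0.15, 0.13, 77, 0, 0, 0, 0, -0.2, 0.13, 77, 0, 0, 0, 0, -0.25, 0.13, 77, 0, 0, 0, 0.002, -0.3, 0.13, 77, 0, 0, 0, 0.003, -0.35, 0.13, 77, 0, 0, 0, 0.003, -0.4, 0.13, 77, 0, 0, 0, 0.003, -0.457, 0.12, 77, 0, 0, 0, 0.003, -0.457, 0.11, 77, 0, 0, 0, 0.003, -0.457, 0.11, 77, 0, 0, 0, 0.003, -0.457, 0.11, 77])

```text
clock: 26.9
position: [0.4543, -0.3292, 0.1891]
ee_rot: [-2.296, -2.142, -0.0]
force: [0.8, 0.3, -0.3]
width: 0.841
gripper_force: 0.0
```

```bash
python3 shot.py w11; python3 tub.py w11 orange .04; python3 d.py .454 -.331 .044 86
```

```text
26.9 [ 0.4543 -0.3292  0.1891] [-2.296 -2.142 -0.   ] [ 0.8  0.3 -0.3] 0.8405917132633702
(290, 166, 63, 62) ((453.65667724609375, -331.6094665527344), 32.10794448852539)
turn [-0.001 -0.    -0.001] shift [-0.0008 -0.0022 -0.1455] tool z [-0.     0.001 -1.   ] yaw 86.1 F [ 0.7  0.2 -0. ] w 77.1 joints [ 0.22  0.4   0.42  1.83 -0.2   0.95  0.66]
```

Request:
arm_command(deltas=[0, 0, 0, -0.0005, -0.002, -0.045, 77, 0, 0, 0, -0.0005, -0.002, -0.09, 77, 0, 0, 0, -0.0005, -0.002, -0.125, 77, 0, 0, 0, -0.0005, -0.002, -0.145, 77, 0, 0, 0, -0.0005, -0.002, -0.145, 77, 0, 0, 0, -0.0005, -0.002, -0.145, 55, 0, 0, 0, -0.0005, -0.002, -0.145, 55, 0, 0, 0, -0.0005, -0.002, -0.145, 55, 0, 0, 0, -0.0005, -0.002, -0.145, 55, 0, 0, 0, -0.0005, -0.002, -0.145, 55], force=12)

```text
clock: 27.95
position: [0.4551, -0.3327, 0.0461]
ee_rot: [2.296, 2.141, 0.002]
force: [0.7, 1.7, 8.7]
width: 0.665
gripper_force: 11.9
```

Request:
arm_command(deltas=[0, 0, 0, 0, 0, 0.03, 55, 0, 0, 0, 0, 0, 0.075, 55, 0, 0, 0, 0, 0, 0.12, 55, 0, 0, 0, 0, 0, 0.165, 55, 0, 0, 0, 0, 0.05, 0.18, 55, 0, 0, 0, 0, 0.1, 0.18, 55, 0, 0, 0, 0, 0.15, 0.18, 55, 0, 0, 0, 0, 0.2, 0.18, 55, 0, 0, 0, 0, 0.25, 0.18, 55, 0, 0, 0, -0.001, 0.3, 0.18, 55, 0, 0, 0, -0.002, 0.35, 0.18, 55, 0, 0, 0, -0.002, 0.383, 0.18, 55, 0, 0, 0, -0.002, 0.383, 0.18, 55, 0, 0, 0, -0.002, 0.383, 0.18, 55])

```text
clock: 29.35
position: [0.4519, 0.0509, 0.225]
ee_rot: [2.296, 2.144, 0.001]
force: [-0.8, -1.3, -0.7]
width: 0.661
gripper_force: 11.9
```

```bash
python3 shot.py w12; python3 tub.py w12 yellow .072 270 40 400 205;python3 tub.py w12 white .05 270 40 400 205;python3 tub.py w12 orange .22;  python3 d.py .451 .1267 .101 86
```

```text
29.35 [0.4519 0.0509 0.225 ] [2.296e+00 2.144e+00 1.000e-03] [-0.8 -1.3 -0.7] 0.6605794872837031
(280, 80, 68, 70) ((450.880615234375, 125.90935516357422), 30.85602569580078)
(263, 207, 116, 83) ((451.7799987792969, 56.348670959472656), 32.014827728271484)
(281, 82, 65, 68) ((453.66973876953125, 130.92422485351562), 14.745100021362305)
turn [0.    0.001 0.001] shift [-0.0009  0.0769 -0.1239] tool z [ 0.001 -0.    -1.   ] yaw 86.0 F [ 0.3 -0.4 -0.9] w 61.2 joints [-0.45  0.17  0.26  2.01 -0.05  0.96 -0.24]
```

Request:
arm_command(deltas=[0, 0, 0, -0.001, 0.04, 0, 55, 0, 0, 0, -0.001, 0.0755, 0, 55, 0, 0, 0, -0.001, 0.0755, -0.04, 55, 0, 0, 0, -0.001, 0.0755, -0.075, 55, 0, 0, 0, -0.001, 0.0755, -0.092, 55, 0, 0, 0, -0.001, 0.0755, -0.092, 55, 0, 0, 0, -0.001, 0.0755, -0.092, 55, 0, 0, 0, -0.001, 0.0755, -0.098, 55, 0, 0, 0, -0.001, 0.0755, -0.103, 55, 0, 0, 0, -0.001, 0.0755, -0.108, 55, 0, 0, 0, -0.001, 0.0755, -0.114, 55, 0, 0, 0, -0.001, 0.0755, -0.114, 55])

```text
clock: 30.6
position: [0.4505, 0.1259, 0.1098]
ee_rot: [-2.298, -2.142, 0.001]
force: [-0.2, 0.2, -1.1]
width: 0.659
gripper_force: 11.9
```

Request:
arm_command(deltas=[0, 0, 0, 0, 0, -0.005, 55, 0, 0, 0, 0, 0, -0.009, 55, 0, 0, 0, 0, 0, -0.01, 55, 0, 0, 0, 0, 0, -0.01, 55, 0, 0, 0, 0, 0, -0.01, 77, 0, 0, 0, 0, 0, -0.01, 77, 0, 0, 0, 0, 0, -0.01, 77, 0, 0, 0, 0, 0, 0.02, 77, 0, 0, 0, 0, 0, 0.07, 77, 0, 0, 0, 0, 0, 0.12, 77, 0, 0, 0, 0, -0.05, 0.17, 77, 0, 0, 0, 0, -0.08, 0.17, 77, 0, 0, 0, 0, -0.08, 0.17, 77, 0, 0, 0, 0, -0.08, 0.17, 77])

```text
clock: 32.0
position: [0.4509, 0.0452, 0.2808]
ee_rot: [2.301, 2.139, 0.002]
force: [0.5, 0.3, -0.3]
width: 0.837
gripper_force: 0.0
```

```bash
python3 shot.py w13; python3 tub.py w13 orange .094 270 40 400 205;python3 tub.py w13 yellow .04 270 40 400 400; python3 d.py .448 .035 .1 86
python3 - <<'E'
from h import *
import pickle
s,cal=pickle.load(open("w13.pkl","rb"));im=cv2.imread("pics/w13.png")
print(proj(cal,[(.447,.048,.033)]))
for c in blobs(im,(14,90,60),(32,255,255),20,(280,140,360,260)): print(cv2.boundingRect(c),cv2.contourArea(c))
E
```

```text
32.0 [0.4509 0.0452 0.2808] [2.301e+00 2.139e+00 2.000e-03] [ 0.5  0.3 -0.3] 0.8365694027017672
(284, 75, 61, 64) ((450.5054626464844, 126.85774993896484), 30.578149795532227)
(278, 348, 122, 9) ((458.4873352050781, -238.02467346191406), 93.30679321289062)
(298, 88, 37, 33) ((451.24505615234375, 127.41860961914062), 22.746389389038086)
turn [-0.    -0.     0.001] shift [-0.0026 -0.0112 -0.1802] tool z [-0.  0. -1.] yaw 85.9 F [ 0.   0.5 -0.7] w 76.8 joints [-0.46  0.11  0.27  1.94 -0.03  1.1  -0.25]
[[317.20437019 171.64266308]]
(280, 140, 80, 120) 6994.0
```

View pics/w13.png

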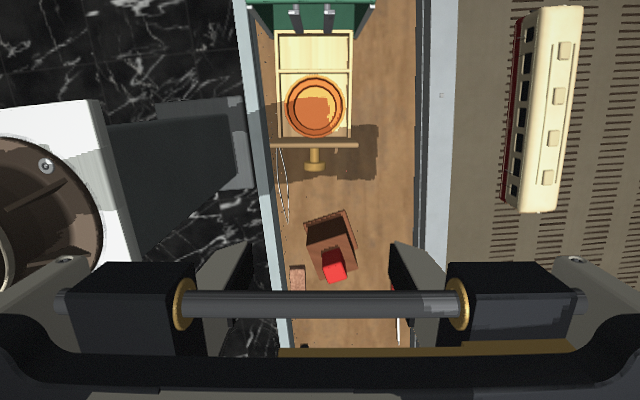

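Orange sits nested on top at (314,106). The knob end is at about (315,168), the dowel is upright in its stand, and the bystanders are untouched. Next: close the fingers, tilt 10° back, and drop down in front of the knob.

Request:
arm_command(deltas=[0.055, -0.004, 0, -0.007, -0.02, -0.03, 0, 0.111, -0.008, 0, -0.007, -0.02, -0.06, 0, 0.111, -0.008, 0, -0.007, -0.02, -0.1, 0, 0.111, -0.008, 0, -0.007, -0.02, -0.13, 0, 0.111, -0.008, 0, -0.007, -0.02, -0.16, 0, 0.111, -0.008, 0, -0.007, -0.02, -0.19, 0, 0.111, -0.008, 0, -0.007, -0.02, -0.19, 0, 0.111, -0.008, 0, -0.007, -0.02, -0.19, 0])

```text
clock: 32.85
position: [0.4432, 0.0267, 0.0901]
ee_rot: [-2.205, -2.056, -0.191]
force: [0.3, 0.3, 0.5]
width: 0.194
gripper_force: 0.0
```

```bash
python3 d.py .444 .025 .05 86
```

```text
turn [-0.111  0.006 -0.   ] shift [ 0.0008 -0.0017 -0.0401] tool z [ 0.01   0.173 -0.985] yaw 86.0 F [0.3 0.3 0.5] w 17.8 joints [-0.23  0.37  0.24  2.2  -0.46  0.62  0.3 ]
```

Request:
arm_command(deltas=[0, 0, 0, 0.001, -0.002, -0.02, 0, 0, 0, 0, 0.001, -0.002, -0.04, 0, 0, 0, 0, 0.001, -0.002, -0.04, 0, 0, 0, 0, 0.001, 0.003, -0.04, 0, 0, 0, 0, 0.001, 0.008, -0.04, 0, 0, 0, 0, 0.002, 0.013, -0.04, 0, 0, 0, 0, 0.002, 0.018, -0.04, 0, 0, 0, 0, 0.0025, 0.023, -0.04, 0, 0, 0, 0, 0.0025, 0.023, -0.04, 0])

```text
clock: 33.75
position: [0.4468, 0.0499, 0.0507]
ee_rot: [-2.206, -2.058, -0.195]
force: [0.6, -2.1, 1.2]
width: 0.006
gripper_force: 1.0
```

```bash
python3 d.py .444 .025 .05 86
```

```text
turn [-0.111  0.009 -0.   ] shift [-0.0028 -0.0249 -0.0007] tool z [ 0.013  0.174 -0.985] yaw 86.0 F [ 0.6 -2.1  1.2] w 0.5 joints [-0.24  0.45  0.18  2.22 -0.54  0.51  0.33]
```

Request:
arm_command(deltas=[0, 0, 0, 0, 0.005, 0, 0, 0, 0, 0, 0, 0.01, 0, 0, 0, 0, 0, 0.001, 0.015, 0, 0, 0, 0, 0, 0.001, 0.02, 0, 0, 0, 0, 0, 0.001, 0.025, 0, 0, 0, 0, 0, 0.001, 0.03, 0, 0, 0, 0, 0, 0.002, 0.035, 0, 0, 0, 0, 0, 0.002, 0.04, 0, 0, 0, 0, 0, 0.002, 0.045, 0, 0, 0, 0, 0, 0.003, 0.05, 0, 0, 0, 0, 0, 0.003, 0.055, 0, 0, 0, 0, 0, 0.003, 0.06, 0, 0, 0, 0, 0, 0.004, 0.065, 0, 0, 0, 0, 0, 0.004, 0.07, 0, 0, 0, 0, 0, 0.004, 0.075, 0, 0, 0, 0, 0, 0.005, 0.08, 0, 0, 0, 0, 0, 0.005, 0.085, 0, 0, 0, 0, 0, 0.005, 0.09, 0, 0, 0, 0, 0, 0.005, 0.09, 0])

```text
schema error: expected a multiple of 7 numbers
```

```bash
python3 d.py .444 .158 .05 86; python3 shot.py w14; python3 tub.py w14 orange .094 200 0 460 300
```

```text
turn [-0.111  0.009 -0.   ] shift [-0.0028  0.1081 -0.0007] tool z [ 0.013  0.174 -0.985] yaw 86.0 F [ 0.6 -2.1  1.2] w 0.5 joints [-0.24  0.45  0.18  2.22 -0.54  0.51  0.33]
33.75 [0.4468 0.0499 0.0507] [-2.206 -2.058 -0.195] [ 0.6 -2.1  1.2] 0.005591516049334477
(226, 0, 184, 160) ((451.688232421875, 140.77450561523438), 30.566143035888672)
```

Request:
arm_command(deltas=[0, 0, 0, 0, 0.005, 0, 0, 0, 0, 0, 0, 0.01, 0, 0, 0, 0, 0, 0.001, 0.015, 0, 0, 0, 0, 0, 0.001, 0.02, 0, 0, 0, 0, 0, 0.001, 0.025, 0, 0, 0, 0, 0, 0.002, 0.03, 0, 0, 0, 0, 0, 0.002, 0.035, 0, 0, 0, 0, 0, 0.002, 0.04, 0, 0, 0, 0, 0, 0.003, 0.045, 0, 0, 0, 0, 0, 0.003, 0.05, 0, 0, 0, 0, 0, 0.003, 0.055, 0, 0, 0, 0, 0, 0.004, 0.06, 0, 0, 0, 0, 0, 0.004, 0.065, 0, 0, 0, 0, 0, 0.004, 0.07, 0, 0, 0, 0, 0, 0.005, 0.075, 0, 0, 0, 0, 0, 0.005, 0.08, 0, 0, 0, 0, 0, 0.005, 0.085, 0, 0, 0, 0, 0, 0.006, 0.09, 0, 0, 0, 0, 0, 0.006, 0.09, 0, 0])

```text
clock: 35.7
position: [0.4522, 0.1395, 0.0504]
ee_rot: [-2.206, -2.057, -0.193]
force: [1.0, -4.3, 1.2]
width: 0.006
gripper_force: 2.1
```

```bash
python3 d.py .453 .158 .05 86; python3 shot.py w14; python3 tub.py w14 orange .094 200 0 460 300
```

```text
turn [-0.111  0.008  0.   ] shift [ 0.0008  0.0185 -0.0004] tool z [ 0.012  0.173 -0.985] yaw 86.0 F [ 1.  -4.3  1.2] w 0.6 joints [-0.44  0.46  0.19  2.2  -0.55  0.49  0.15]
35.7 [0.4522 0.1395 0.0504] [-2.206 -2.057 -0.193] [ 1.  -4.3  1.2] 0.006036507244090194
(249, 122, 143, 39) ((456.6416931152344, 211.84185791015625), 23.948787689208984)
```

Request:
arm_command(deltas=[0, 0, 0, 0, 0.004, 0, 0, 0, 0, 0, 0, 0.008, 0, 0, 0, 0, 0, 0.001, 0.012, 0, 0, 0, 0, 0, 0.001, 0.015, 0, 0, 0, 0, 0, 0.001, 0.018, 0, 0, 0, 0, 0, 0.001, 0.02, 0, 0, 0, 0, 0, 0.001, 0.02, 0, 0])

```text
clock: 36.45
position: [0.4534, 0.1592, 0.0504]
ee_rot: [-2.207, -2.057, -0.194]
force: [2.6, -3.6, 0.2]
width: 0.003
gripper_force: 1.7
```

Request:
arm_command(deltas=[0, 0, 0, 0, 0.001, 0, 0, 0, 0, 0, 0, 0.002, 0, 0, 0, 0, 0, 0, 0.003, 0, 0, 0, 0, 0, 0, 0.003, 0, 0, 0, 0, 0, 0, 0.003, 0, 0])

```text
clock: 36.95
position: [0.4536, 0.1597, 0.0503]
ee_rot: [-2.211, -2.055, -0.192]
force: [1.2, -12.6, 5.4]
width: 0.006
gripper_force: 6.6
```

Request:
arm_command(deltas=[0, 0, 0, 0, 0.001, 0, 0, 0, 0, 0, 0, 0.002, 0, 0, 0, 0, 0, 0, 0.002, 0, 0, 0, 0, 0, 0, 0.002, 0, 0])

```text
clock: 37.35
position: [0.4536, 0.16, 0.0502]
ee_rot: [-2.214, -2.054, -0.191]
force: [-0.7, -20.9, 9.7]
width: 0.005
gripper_force: 10.3
```

Request:
arm_command(deltas=[0, 0, 0, 0, -0.005, 0, 0, 0, 0, 0, 0, -0.015, 0, 0, 0, 0, 0, -0.001, -0.03, 0, 0, 0, 0, 0, -0.002, -0.06, 0.02, 0, 0, 0, 0, -0.003, -0.09, 0.07, 0, 0, 0, 0, -0.003, -0.11, 0.12, 0, 0, 0, 0, -0.003, -0.11, 0.17, 0, 0, 0, 0, -0.003, -0.11, 0.22, 0, 0, 0, 0, -0.003, -0.11, 0.25, 0, 0, 0, 0, -0.003, -0.11, 0.25, 0, 0, 0, 0, -0.003, -0.11, 0.25, 0])

```text
clock: 38.45
position: [0.4502, 0.0546, 0.3011]
ee_rot: [-2.205, -2.059, -0.196]
force: [-0.2, 0.6, -0.0]
width: 0.009
gripper_force: 0.0
```

```bash
python3 shot.py w15
python3 - <<'E'
from h import *
import pickle
s,cal=pickle.load(open("w15.pkl","rb"));im=cv2.imread("pics/w15.png")
for d in(0,.02,.12):
    ax=np.array([.07,.9976,0]);k=np.array([.445,.048,.033])+ax*(.12-d);print(d,"knob px",proj(cal,[k])[0].round(1))
for c in blobs(im,(14,90,50),(32,255,255),30,(200,0,460,280))[:8]: print("brass",cv2.boundingRect(c),cv2.contourArea(c))
print(proj(cal,[(.46,-.055,.11)]))
for c in blobs(im,(0,170,60),(5,255,255),30,(200,0,460,300))[:8]: print("red",cv2.boundingRect(c),cv2.contourArea(c))
for c in blobs(im,(5,150,40),(19,255,255),30,(200,0,460,280))[:5]: print("or",cv2.boundingRect(c),cv2.contourArea(c))
E
```

```text
38.45 [0.4502 0.0546 0.3011] [-2.205 -2.059 -0.196] [-0.2  0.6 -0. ] 0.009006141108521108
0 knob px [317.  119.5]
0.02 knob px [316.9 135. ]
0.12 knob px [316.9 209.8]
brass (265, 0, 145, 263) 25288.0
brass (282, 188, 8, 64) 221.0
[[335.33043854 306.34422937]]
or (298, 64, 38, 9) 209.5
```

The picture allowance is used up. I'll return to the start pose and compare the top camera numerically with the first frame, in which the drawer was shut.

Request:
arm_command(deltas=[0, 0, 0, 0, -0.05, 0, 20, 0, 0, 0, 0, -0.1, 0, 20, 0, 0, 0, 0, -0.15, 0, 20, 0, 0, 0, 0, -0.2, 0, 20, 0, 0, 0, 0, -0.25, 0, 20, 0, 0, 0, 0, -0.3, 0, 20, 0, 0, 0, 0, -0.35, 0, 20, 0, 0, 0, -0.05, -0.4, 0, 20, 0, 0, 0, -0.05, -0.45, 0, 20, 0, 0, 0, -0.05, -0.5, 0, 20, 0, 0, 0, -0.1, -0.55, 0, 20, 0, 0, 0, -0.15, -0.6, 0, 20, 0, 0, 0, -0.16, -0.61, 0, 20, 0, 0, 0, -0.16, -0.61, 0, 20, 0, 0, 0, -0.16, -0.61, 0, 20])

```text
clock: 40.0
position: [0.2863, -0.5576, 0.2981]
ee_rot: [-2.211, -2.047, -0.192]
force: [0.3, -1.2, -0.3]
width: 0.22
gripper_force: 0.0
```

Run:
```python
from h import *
im=optics.get_image("top");cv2.imwrite("pics/top3.png",im);b=cv2.imread("pics/top0.png");cal=optics.calibration("top")
print(sensors.observe()["position"])
d=cv2.absdiff(im,b).max(2)
for n,(x0,y0,x1,y1) in dict(knob=(268,205,320,235),roofhole=(215,205,235,240),stand=(325,185,352,215),tubs=(352,175,424,202),glue=(188,240,205,255),screw=(345,165,385,185),pencil=(393,160,425,174),oil=(443,162,456,178),batt=(390,200,410,212),rubber=(350,208,372,222),tweez=(300,222,335,234)).items():
    r=d[y0:y1,x0:x1];m=r>40
    ys,xs=np.nonzero(m);print(n,m.sum(),r.max(),(xs.min()+x0,ys.min()+y0,xs.max()+x0,ys.max()+y0) if m.any() else "")
for nm,i in(("old",b),("new",im)):
    for c in blobs(i,(20,110,90),(35,255,255),6,(264,205,340,235)): print(nm,"knob",cv2.boundingRect(c),cv2.contourArea(c))
    for c in blobs(i,(0,180,80),(5,255,255),6,(325,185,352,215)): print(nm,"grip",cv2.boundingRect(c))
    sub=i[160:260,200:345]; o=cv2.inRange(cv2.cvtColor(sub,cv2.COLOR_BGR2HSV),np.array((8,180,120)),np.array((17,255,255)));print(nm,"orange near cab",o.sum()//255)
```

```text
[ 0.2888137  -0.55612114  0.29824323]
knob 0 8 
roofhole 0 5 
stand 1 44 (np.int64(341), np.int64(201), np.int64(341), np.int64(201))
tubs 1030 167 (np.int64(354), np.int64(175), np.int64(423), np.int64(201))
glue 0 4 
screw 81 145 (np.int64(356), np.int64(178), np.int64(384), np.int64(184))
pencil 54 105 (np.int64(417), np.int64(164), np.int64(424), np.int64(173))
oil 159 91 (np.int64(443), np.int64(162), np.int64(455), np.int64(177))
batt 10 151 (np.int64(408), np.int64(200), np.int64(409), np.int64(205))
rubber 0 4 
tweez 0 4 
old knob (273, 216, 10, 10) 39.5
old grip (337, 194, 8, 10)
old orange near cab 2
new knob (273, 216, 10, 10) 40.0
new grip (337, 194, 8, 9)
new orange near cab 5
```

```bash
python3 -c "
from cell import arm
print(arm.sign_off())"
```

```text
the job is handed in; nothing more can be done
None
```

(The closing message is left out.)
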